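Clamp a carton in the taping jig

TASK

Get the flat cardboard carton ready for taping: swing the jig's curved spring arm right back until it stays open by itself, push the carton snugly into the corner of the jig, its long side flat along the long fence and its end against the end stop, and only then flip the arm back so that its black post springs onto the carton and holds it there. Leave the other things on the counter where they are.

Things in the scene. Friction and masses are not known exactly. Their poses are not given: they have to be found in the camera images.
- jig: Aluminium taping jig fixed to the steel counter. Origin: inner corner of its two 40 mm high, 18 mm thick fences, at counter height; z up. Long fence: flat face in the plane y = 0, from x = -280 to +30 mm, body towards +y. End stop: flat face in the plane x = 0, from y = 0 to -100 mm, body towards +x, then bent away 40 degrees as a lead-in to y = -128 mm. The carton belongs at x < 0, y < 0, flat on the counter.
- seat (a point): Where the underside centre of the seated carton belongs: jig x = -75, y = -50 mm, at counter height, axes as the jig's. The seated carton covers jig x -150 to 0, y -100 to 0 mm, its long side along the jig's x.
- clamp_pivot (a point): The arm's vertical pivot axis, at counter height: jig x = -245, y = -50 mm, on a foot 12 mm high (30 mm round the pivot and a 50 mm wide neck to the fence). The pivot, a pin 30 mm beside it and the coil spring over it are up to 65 mm high; the spring reaches up to 50 mm from the pivot along the arm.
- clamp_arm (a joint): Angle of the curved steel arm (12 mm bar, 30 mm up), rad: 0 closed on the empty jig (start), 1.55 fully back (stop). Grows clockwise seen from above: the post goes to jig -y, then -x. Over-centre spring: below about 0.78 it springs closed, above it springs back and stays. About 0.12 when pressing on the seated carton. Needs 5 to 7 N at the post, plus 2.5 N per 0.1 m/s; springs over in about 1 s.
- clamp_post_top (a point): Top centre of the black upright post at the arm's free end: 20 mm across, 8 to 106 mm above the counter, 162 mm from the pivot axis. It is the handle and also what presses on the carton's outer long side. Seen from the pivot it lies at (-0.26 - joint) rad from the jig's +x, anticlockwise positive: about -15 degrees closed, -104 degrees fully back.
- carton: The flat closed carton to clamp: 150 mm (its x) by 100 mm (its y) by 50 mm high, 0.2 to 0.42 kg, a small white label on top. Origin: centre of its underside. It starts flat on the counter 310 to 360 mm from the long fence on the jig's -y side, its long side within 25 degrees of the fence. Either end may meet the end stop.
- tape_roll: Bystander: roll of amber tape lying flat behind the long fence (jig's +y side), 104 mm across, 48 mm high; origin: centre of underside.
- spare_carton: Bystander: small near-cubic carton 110 x 90 x 85 mm high, behind the long fence (jig's +y side) near the arm's pivot; origin: centre of underside.
- cutter: Bystander: grey box cutter lying flat, 138 mm long (its x), 22 mm wide, 18 mm high, on the robot's side of the open area; origin: underside, near the middle.
There are look-alikes about, which are no part of the job. What is shaped like the carton but red or yellow is not meant.

How it is judged:
On the way, in this order (a step that is already met when the one before it is completed fails the run):
1. the arm has been swung back past its dead point and stands fully open, the carton not yet in the jig (value of joint clamp_arm above 1.4 rad and y of carton in the frame of jig below -0.1 m), for 0.2 s.
2. the carton sits in the corner, within 7 mm of both fences and square to them, while the arm is still back (value of joint clamp_arm above 1 rad and x of carton in the frame of jig above -0.082 m and y of carton in the frame of jig above -0.057 m and angle between the x axis of carton and the x axis of jig, either way round below 0.08 rad), for 0.2 s.
At the end, for the whole second after the job is handed in: The carton lies flat in the corner of the jig, its long side within 5 mm of the long fence and square to it within 0.05 rad, its end within 6 mm of the end stop, at rest, and the spring arm presses on its outer long side (joint between 0.06 and 0.18 rad) (value of joint clamp_arm between 0.06 and 0.18 rad and x of carton in the frame of jig between -0.081 and -0.07 m and y of carton in the frame of jig between -0.055 and -0.045 m and angle between the x axis of carton and the x axis of jig, either way round below 0.05 rad and angle between carton's own z axis and vertical below 0.05 rad and height (world z) of carton below 0.006 m and linear speed of carton below 0.01 m/s); the robot touches nothing.
It fails at once if a bystander (tape roll, spare carton or cutter) was moved more than 30 mm (distance of any of tape_roll, spare_carton, cutter from where it was at the start of the episode above 0.03 m).
It also fails if it takes over 72 s, if anything falls off the work surface, if the arm or the gripper's body presses on something with over 40 N, if the wrist force passes 120 N, or if a joint passes its speed limit or range.

ROBOT

A 6-joint arm with a two-finger parallel gripper is mounted at the origin on the work surface. World frame = base frame: x ahead of the robot, y to its left, z up, the work surface at z = 0. Lengths are in m, angles in rad, forces in N, time in s.
With the tool pointing down it reaches from about 0.325 to 0.9 m from the base axis. Payload 6.1 kg.
Tool frame: the origin (TCP) lies at the very end of the fingers, on their centre line; the grasp point (between the pads) lies 19 mm behind it; y points along the fingers, z is the direction in which the jaws open and shut, and the axes are right-handed (so a half turn about y gives the same grasp; the last joint's range is limited). The gripper opens to 87 mm and grips with 3 to 60 N. Pads are 19 mm wide; open, the fingers measure 117 mm over their backs; the gripper's body (75 mm by 190 mm) begins 51 mm behind the grasp point.
Start: joints at [0.985, 0.22, 1.526, -0, 1.395, -0.126], TCP at [0.277, 0.56, 0.223] pointing down, gripper open.
Joint ranges: [-2.98, 2.98], [-0.91, 2.08], [0.09, 2.57], [-1.24, 4.39], [0.2, 2.65], [-2.68, 2.68]. Speed limits (rad/s): [2.57, 2.57, 3.01, 3.14, 3.14, 3.14].

INTERFACE

Orientations are given as a unit quaternion [x, y, z, w].
In Python, from rig import robot, eyes gives the robot as it stands.
- The arm moves only by the tool drive_tool, never from a script. Its argument "plan" is a list that holds one entry, the list of rows, each a list of 7 numbers: the turn, a rotation vector about the tool's x, y, z in rad, then the shift along the tool's x, y, z in m, then the closure, from 0 (fully open) to 1 (shut). A call has 1 to 5 rows; each row shifts and turns the pose as measured when the row begins, along the tool's axes as they then stand; what a row does not reach is not made up. A row lasts 1/10 s, in which the tool goes at most 50 mm and 8.59 degrees, less where a joint would pass 70% of its speed; a pose out of reach is approached as far as the arm can. A call with a gripper value outside its range is refused whole. The fingers move at their own pace and stop on an object; the grip force is fixed at half the most. Time passes only in rows, so rows that do not move let the fingers close. It gives the time, the measured TCP pose, the force and the opening at its end, in the units of the state.
- robot.observe(): the state, without advancing time (a new reading comes with each control period).
- eyes.get_image(name): name is "side" or "top" or "wrist"; returns a dict with "img" (480x640x3 uint8, red, green, blue), "fovy" (degrees; the focal length in pixels is half the picture's height over the tangent of half this angle, whatever the lens; pixels are square), "cx", "cy" (the principal point, pixels), "R" (3x3) and "t" (3): a world point X has camera coordinates R X + t. Camera axes: x right, y down, z forward; pixel columns grow to the right and rows downward; lengths in m; the calibration is good to about 2 mm. A picture is of the moment at which its call begins. There is no depth.
- robot.finish_job(): hands the job in, once; it reports no verdict.
The state is a dict: "time_s": time; "joint_pos": joint angles; "qvel": joint speeds; "joint_torque": joint torques, N m; "eef_pos": TCP position; "ee_rot": TCP orientation; "force": force on the tool from outside, world axes, zero at the start; "ft_torque": the same for the moment, N m; "gripper_width": finger opening in m.
Only numpy, scipy, OpenCV 4.12 (cv2) and the standard library are available. Lean on these libraries where they do the work, as an engineer would, in place of code of your own. Each camera call takes 0.05 s, during which the arm holds its last target.

## Working session

There is one attempt and no reset: what is moved stays moved. The work goes in short steps, Python scripts to look and compute and a tool call to move; the robot and the scene stay as the last step left them, time stands still between calls to the robot, and variables do not carry over. Pictures are saved under pics/ and viewed, and the job is handed in when it is done.

Besides the shell and the picture viewer there is one more tool, called by a JSON object that holds its "api" and its "payload". drive_tool: Moves the arm, as the interface text tells. Its arguments: {"type":"object","properties":{"plan":{"type":"array","items":{"type":"array","items":{"type":"array","items":{"type":"number"}}}}},"required":["plan"]}

```bash
ls; mkdir -p pics; python3 - <<'E'
from rig import robot, eyes
import cv2
print(robot.observe())
for n in ["side","top","wrist"]:
    d=eyes.get_image(n); cv2.imwrite(f"pics/{n}0.png",d["img"][:,:,::-1]); print(n,d["fovy"],d["cx"],d["cy"],d["R"],d["t"])
E
```

```text
pics
{'time_s': 0.0, 'joint_pos': array([ 9.84885102e-01,  2.21230726e-01,  1.52760290e+00, -1.31521107e-05,
        1.39472880e+00, -1.26125462e-01]), 'qvel': array([ 2.56160191e-04, -8.25970787e-05,  2.23510607e-04, -4.33931246e-04,
        7.10799528e-04, -4.14245887e-04]), 'joint_torque': array([-5.80211054e-04, -4.94600594e+01, -3.87388980e+01,  6.98880991e-02,
        5.68570581e-02, -1.32465502e-04]), 'eef_pos': array([0.27701914, 0.55955391, 0.22143878]), 'ee_rot': array([ 0.68915757, -0.16136827,  0.16089138, -0.68784888]), 'force': array([-0.22018007,  0.48254731, -0.3563137 ]), 'ft_torque': array([ 0.05670582, -0.01387805,  0.01457525]), 'gripper_width': 0.08728519132645127}
side 49.83013185879589 312.5081822456397 242.88512908524095 [[ 0.90478365 -0.42585581  0.00365813]
 [-0.24380674 -0.52500236 -0.81543289]
 [ 0.34917736  0.73689847 -0.57884007]] [-0.53182583  0.20131411  1.15291313]
top 42.20302285967975 317.48415350426905 245.7428382898523 [[-0.00335166 -0.99997007  0.00697345]
 [-0.99632308  0.00274226 -0.08563174]
 [ 0.08561005 -0.00723482 -0.99630245]] [-0.04854529  0.56040069  1.42538581]
wrist 62.6175747693026 322.7661548356122 242.98265955772595 [[ 0.44296077  0.89653999 -0.00134208]
 [ 0.87004679 -0.42950887  0.24195187]
 [ 0.2163431  -0.10834286 -0.97028732]] [-0.62420589 -0.02854127  0.38948268]
```

View pics/top0.png

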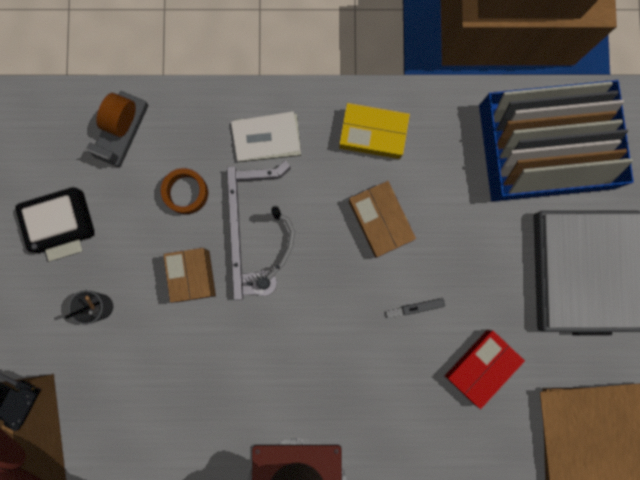

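View pics/side0.png

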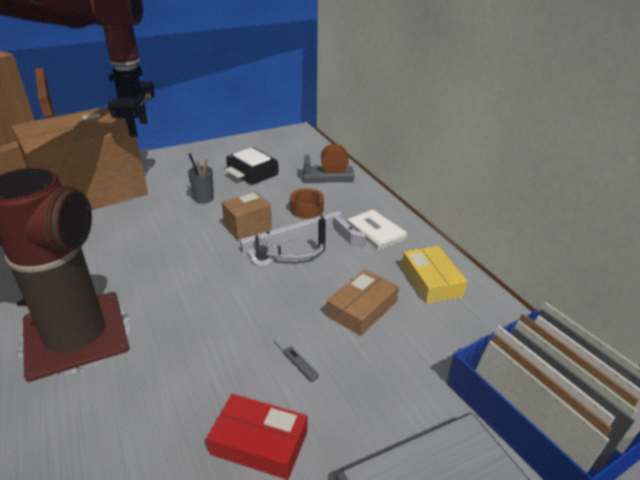

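View pics/wrist0.png

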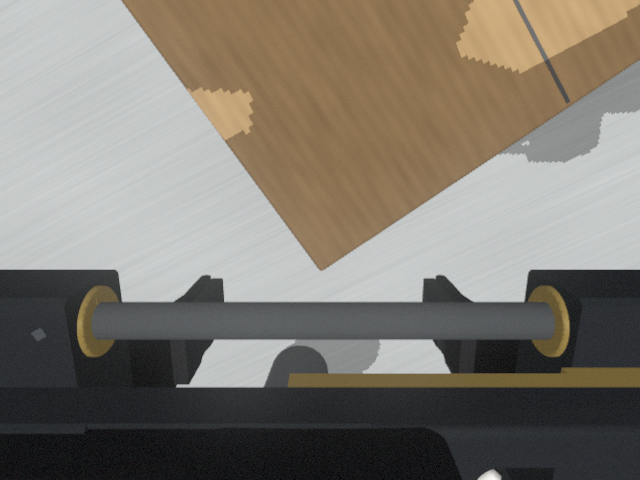

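```bash
cat > h.py <<'E'
import numpy as np, cv2
from rig import robot, eyes
def f(d): return 240/np.tan(np.radians(d["fovy"])/2)
def ray(d,u,v,z):
    r=d["R"].T@np.array([(u-d["cx"])/f(d),(v-d["cy"])/f(d),1]); c=-d["R"].T@d["t"]
    return c+r*(z-c[2])/r[2]
def proj(d,X):
    p=d["R"]@np.asarray(X)+d["t"]; return np.array([d["cx"],d["cy"]])+f(d)*p[:2]/p[2]
E
python3 - <<'E'
import cv2
a=cv2.imread("pics/top0.png")[150:310,215:425]
cv2.imwrite("pics/topc.png",cv2.resize(a,(0,0),fx=3.7,fy=3.7,interpolation=cv2.INTER_CUBIC))
a=cv2.imread("pics/side0.png")[180:340,220:420]
cv2.imwrite("pics/sidec.png",cv2.resize(a,(0,0),fx=3.7,fy=3.7,interpolation=cv2.INTER_CUBIC))
E
```

```text
(no output)
```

View pics/topc.png

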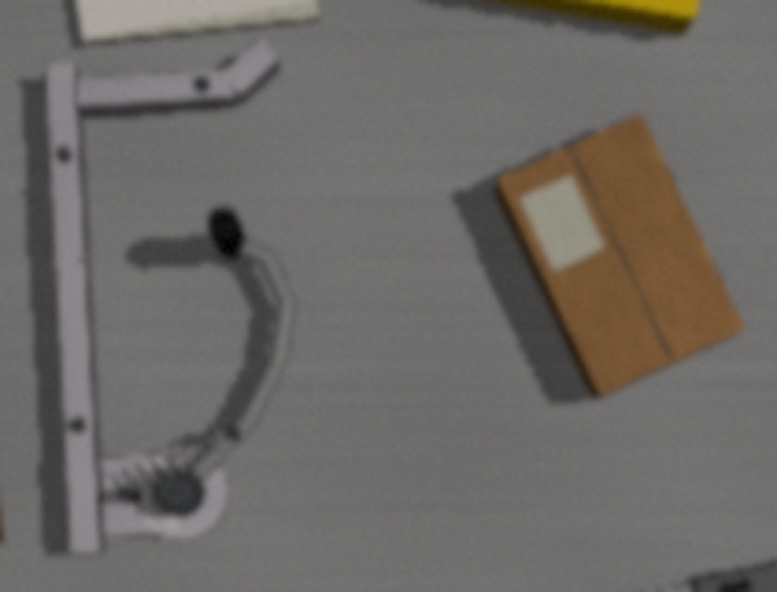

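View pics/sidec.png

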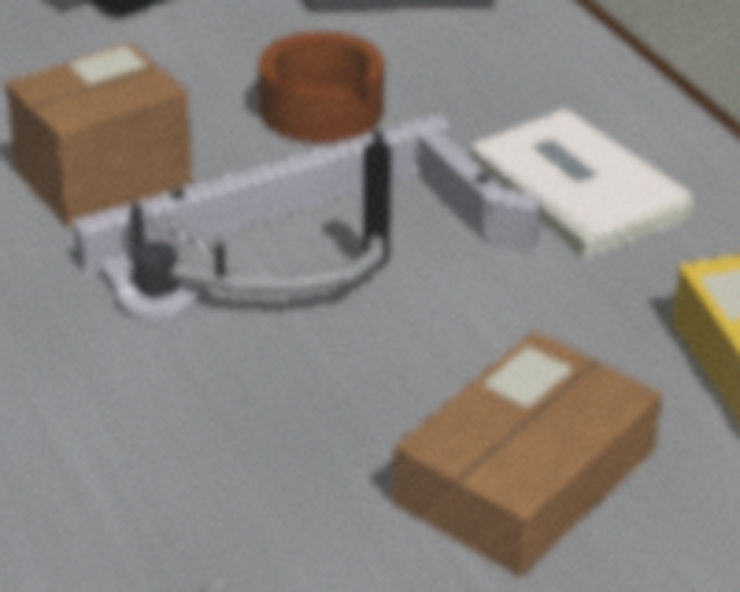

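```bash
python3 - <<'E'
from h import *
d=eyes.get_image("top"); im=d["img"].astype(int); np.save("pics/top0.npy",d["img"])
print("cam",-d["R"].T@d["t"])
print(im[230,233:245]); print(im[200,225:240])
m=((im[...,2]-im[...,1]>4)).astype(np.uint8)*255
cv2.imwrite("pics/m.png",cv2.resize(m[150:310,215:425],(0,0),fx=3.7,fy=3.7,interpolation=0))
E
```

```text
cam [ 0.43615009 -0.0397682   1.46844199]
[[138 133 137]
 [138 134 138]
 [138 134 138]
 [136 132 135]
 [125 121 125]
 [ 99  95  98]
 [ 90  88  88]
 [104 101 100]
 [113 112 110]
 [113 112 111]
 [114 113 113]
 [115 113 112]]
[[ 67  66  66]
 [ 68  68  67]
 [ 69  68  68]
 [ 89  87  87]
 [115 112 117]
 [131 126 131]
 [135 130 135]
 [136 131 137]
 [136 130 135]
 [136 130 135]
 [130 126 130]
 [111 107 110]
 [ 94  88  93]
 [ 94  91  92]
 [106 104 105]]
```

View pics/m.png

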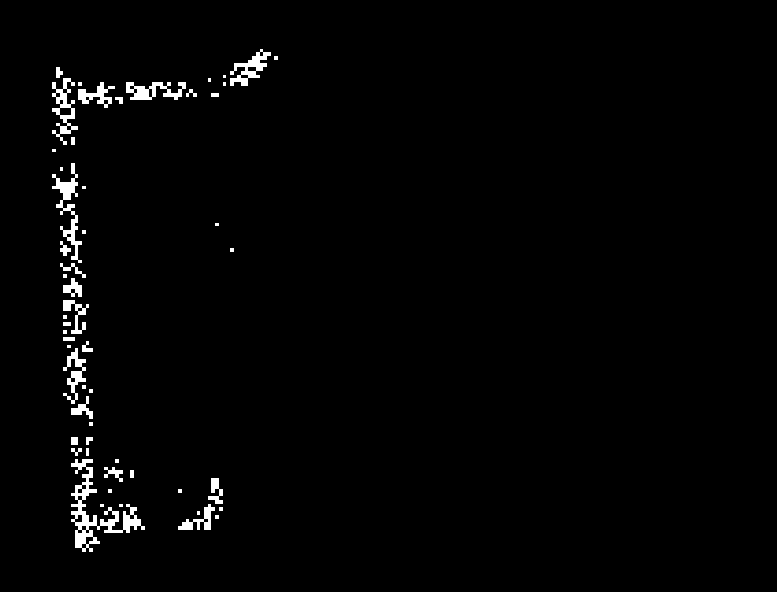

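```bash
cat >> h.py <<'E'
def cross(line,th,up):
    for i in range(len(line)-1):
        a,b=line[i],line[i+1]
        if (up and a<th<=b) or (not up and a>=th>b): return i+(th-a)/(b-a)
    return None
E
python3 - <<'E'
from h import *
d=eyes.get_image("top"); im=d["img"].astype(float).mean(2); im=cv2.GaussianBlur(im,(1,5),0)
L=[];Rr=[]
for r in range(178,292,3):
    if 188<=r<=196 or 260<=r<=268: continue
    c=cross(im[r,222:245],100,True)
    if c is None: continue
    c0=222+c; k=int(c0)+3
    e=cross(im[r,k:k+9],115,False)
    if e is None: continue
    L.append(ray(d,c0,r,.04)); Rr.append(ray(d,k+e,r,.04))
L=np.array(L);Rr=np.array(Rr)
for P in (L,Rr):
    p=np.polyfit(P[:,0],P[:,1],1); res=P[:,1]-np.polyval(p,P[:,0]); print("fence y=ax+b",p,np.degrees(np.arctan(p[0])),res.std())
# end stop near edge (lower in image) and far edge
im=d["img"].astype(float).mean(2)
A=[];B=[]
for c in range(240,264,2):
    col=im[160:190,c]; mx=col.argmax()
    e=cross(col,115+0*c,True); g=cross(col[mx:],115,False)
    print(c,[int(x) for x in col[6:24]]) if c in(244,256) else 0
    if e and g: A.append(ray(d,c,160+e,.04)); B.append(ray(d,c,160+mx+g,.04))
for P in map(np.array,(A,B)):
    p=np.polyfit(P[:,1],P[:,0],1); print("stop x=ay+b",p, np.degrees(np.arctan(p[0])))
# carton
h=cv2.cvtColor(d["img"],cv2.COLOR_RGB2HSV)
m=((h[...,1]>60)&(h[...,0]>5)&(h[...,0]<22)).astype(np.uint8)
m[:,:340]=0;m[:,425:]=0;m[:170]=0;m[270:]=0
m=cv2.morphologyEx(m,cv2.MORPH_CLOSE,np.ones((15,15)))
cs,_=cv2.findContours(m,cv2.RETR_EXTERNAL,cv2.CHAIN_APPROX_NONE)
c=max(cs,key=cv2.contourArea); R=cv2.minAreaRect(c); print(R)
bx=cv2.boxPoints(R); W=np.array([ray(d,u,v,.05) for u,v in bx]); print(W.round(4)); print("carton",W.mean(0)[:2]); print([np.linalg.norm(W[i]-W[i-1]) for i in range(4)])
# post top
print("post px", end=" ")
mm=(im<45).astype(np.uint8); n,l,s,ce=cv2.connectedComponentsWithStats(mm)
for i in range(1,n):
    if s[i,4]>8 and 250<ce[i,0]<420 and 190<ce[i,1]<310: print(s[i],ce[i], ray(d,*ce[i],.106),ray(d,*ce[i],.065))
E
```

```text
fence y=ax+b [0.05988344 0.1156085 ] 3.426975858942452 0.0002612557943452834
fence y=ax+b [0.06063712 0.09840792] 3.4700020635926196 0.00038087979411372436
244 [110, 109, 106, 107, 110, 121, 129, 130, 132, 133, 130, 117, 89, 60, 54, 70, 91, 106]
256 [112, 111, 106, 110, 122, 131, 133, 134, 135, 134, 121, 93, 62, 53, 68, 92, 106, 108]
stop x=ay+b [-0.06987986  0.74447859] -3.997323159117755
stop x=ay+b [-0.05117747  0.7260942 ] -2.9296973094515293
((381.4554138183594, 218.54306030273438), (66.09114074707031, 45.38127136230469), 64.44003295898438)
[[ 0.6671 -0.1178  0.05  ]
 [ 0.7126 -0.2129  0.05  ]
 [ 0.5739 -0.2765  0.05  ]
 [ 0.5292 -0.1821  0.05  ]]
carton [ 0.62071551 -0.19733134]
[np.float64(0.1521067890964694), np.float64(0.10538279775973612), np.float64(0.15260091456974545), np.float64(0.10454235593416333)]
post px [349 201  27  55  93] [361.15053763 226.87096774] [ 0.59473456 -0.14611657  0.106     ] [ 0.59950685 -0.14931691  0.065     ]
[272 207   8  13  86] [275.56976744 212.93023256] [0.6261862  0.04263429 0.106     ] [0.63190496 0.04511403 0.065     ]
[410 307   7   4  18] [413.11111111 308.61111111] [ 0.41495102 -0.25788193  0.106     ] [ 0.41431308 -0.26444563  0.065     ]
```

```bash
cat >> h.py <<'E'
from scipy.spatial.transform import Rotation as Ro
C=np.array([.7175,.1415]); TH=.0602
Rj=np.array([[np.cos(TH),-np.sin(TH)],[np.sin(TH),np.cos(TH)]])
def j2w(x,y): return C+Rj@np.array([x,y])
def w2j(p): return Rj.T@(np.asarray(p)[:2]-C)
def goto(xw,yaw=None,jig=False):
    """print tool-frame shift to get to xw, and yaw of tool x axis"""
    s=robot.observe(); M=Ro.from_quat(s["ee_rot"]).as_matrix()
    yx=np.arctan2(M[1,0],M[0,0]); dp=np.asarray(xw)-s["eef_pos"]
    print("t",s["time_s"],"pos",s["eef_pos"].round(4),"jig",w2j(s["eef_pos"]).round(4),"toolx yaw",round(yx,3),"toolz yaw",round(np.arctan2(M[1,2],M[0,2]),3),"toolshift",(M.T@dp).round(4),"F",s["force"].round(1),"w",round(s["gripper_width"],4))
    if yaw is not None:
        d=(yaw-yx+np.pi)%(2*np.pi)-np.pi; T=Ro.from_euler('z',d).as_matrix()@M
        rv=Ro.from_matrix(M.T@T).as_rotvec(); print("rotvec",rv.round(3), "after-turn shift",(T.T@dp).round(4), "tilt",M[:,1].round(3),"q6",s["joint_pos"][5].round(2))
E
python3 - <<'E'
from h import *
print(j2w(-.245,-.05),j2w(-.075,-.05))
goto([.635,.085,.16],np.pi)
E
```

```text
[0.47595199 0.07685048] [0.64564404 0.0870783 ]
t 0.25 pos [0.2772 0.5598 0.222 ] jig [-0.4143  0.4441] toolx yaw -0.46 toolz yaw 1.111 toolshift [ 0.5314  0.0622 -0.2667] F [-0.2  0.2 -0.4] w 0.0869
rotvec [0.000e+00 2.682e+00 2.000e-03] after-turn shift [-0.3578  0.0616  0.4749] tilt [-0.    -0.001 -1.   ] q6 -0.13
```

{"api": "drive_tool", "payload": {"plan": [[[0, 0, 0, 0.044, 0, -0.022, 1], [0, 0, 0, 0.044, 0, -0.022, 1], [0, 0, 0, 0.044, 0, -0.022, 1], [0, 0, 0, 0.044, 0, -0.022, 1], [0, 0, 0, 0.044, 0, -0.022, 1]]]}}

```text
time_s: 0.75
eef_pos: [0.4252, 0.3636, 0.2208]
ee_rot: [-0.689, 0.158, -0.156, 0.69]
force: [0.5, 0.7, 0.4]
gripper_width: 0.0551
```

{"api": "drive_tool", "payload": {"plan": [[[0, 0, 0, 0.044, 0, -0.022, 1], [0, 0, 0, 0.044, 0, -0.022, 1], [0, 0, 0, 0.044, 0, -0.022, 1], [0, 0, 0, 0.044, 0, -0.022, 1], [0, 0, 0, 0.044, 0, -0.022, 1]]]}}

```text
time_s: 1.25
eef_pos: [0.5772, 0.1647, 0.2209]
ee_rot: [-0.689, 0.157, -0.157, 0.69]
force: [-0.1, 1.0, 0.6]
gripper_width: 0.015
```

{"api": "drive_tool", "payload": {"plan": [[[0, 0.14, 0, 0, 0, 0, 1], [0, 0.14, 0, 0, 0, 0, 1], [0, 0.14, 0, 0, 0, 0, 1], [0, 0.14, 0, 0, 0, 0, 1], [0, 0.14, 0, 0, 0, 0, 1]]]}}

```text
time_s: 1.75
eef_pos: [0.5814, 0.1555, 0.2196]
ee_rot: [0.587, -0.394, 0.394, -0.587]
force: [0.4, 0.7, -0.2]
gripper_width: 0.0001
```

```bash
python3 - <<'E'
from h import *
goto([.64,.088,.2],-1.77)
E
```

```text
t 1.75 pos [0.5814 0.1555 0.2196] jig [-0.135   0.0222] toolx yaw -1.183 toolz yaw 0.388 toolshift [0.0847 0.0196 0.0288] F [ 0.4  0.7 -0.2] w 0.0001
rotvec [-0.     0.587  0.   ] after-turn shift [0.0546 0.0196 0.0709] tilt [-0. -0. -1.] q6 -0.26
```

{"api": "drive_tool", "payload": {"plan": [[[0, 0, 0, 0.042, 0, 0.014, 1], [0, 0.147, 0, 0.036, 0, 0.014, 1], [0, 0.147, 0, 0, 0.02, 0, 1], [0, 0.147, 0, 0, 0, 0, 1], [0, 0.147, 0, 0, 0, 0, 1]]]}}

```text
time_s: 2.25
eef_pos: [0.6387, 0.0915, 0.1984]
ee_rot: [-0.444, 0.551, -0.55, 0.444]
force: [-0.3, -0.6, 0.0]
gripper_width: 0.0004
```

```bash
python3 - <<'E'
from h import *
goto([.64,.088,.06],-1.77)
d=eyes.get_image("wrist"); cv2.imwrite("pics/w1.png",d["img"][:,:,::-1])
d=eyes.get_image("side"); cv2.imwrite("pics/s1.png",d["img"][:,:,::-1])
E
```

```text
t 2.25 pos [0.6387 0.0915 0.1984] jig [-0.0817 -0.0451] toolx yaw -1.785 toolz yaw -0.214 toolshift [0.0031 0.1384 0.0021] F [-0.3 -0.6  0. ] w 0.0004
rotvec [ 0.    -0.015 -0.   ] after-turn shift [0.0032 0.1384 0.0021] tilt [-0. -0. -1.] q6 0.23
```

View pics/s1.png

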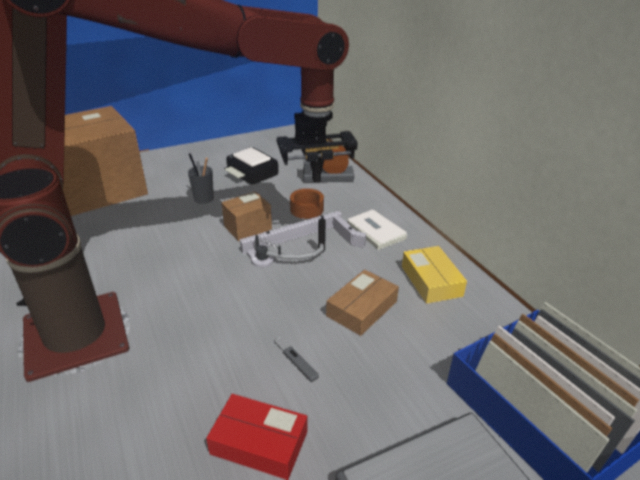

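View pics/w1.png

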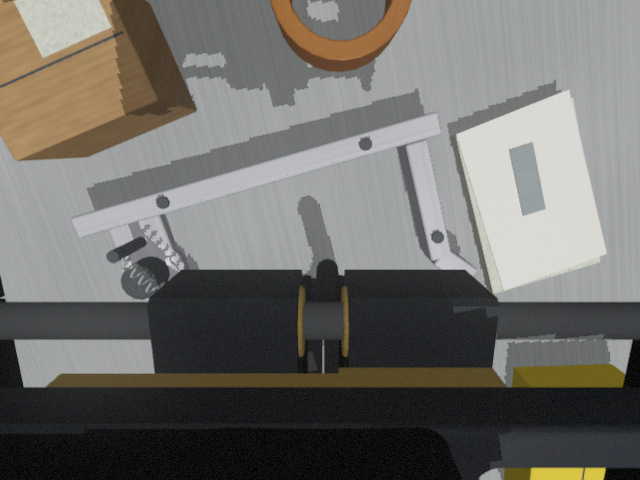

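```bash
python3 - <<'E'
from h import *
d=eyes.get_image("wrist")
print("cam",-d["R"].T@d["t"], proj(d,[.6348,.0446,.106]),proj(d,robot.observe()["eef_pos"]))
for p in [(0,0),(-.28,0),(.0,-.1)]: print(p,proj(d,[*j2w(*p),.04]))
d=eyes.get_image("side"); print(proj(d,[.6348,.0446,.106]), proj(d,robot.observe()["eef_pos"]))
for p in [(0,0),(-.28,0),(.0,-.1)]: print(p,proj(d,[*j2w(*p),.04]))
print(ray(eyes.get_image("wrist"),327,268,.106))
E
```

```text
cam [0.65065388 0.15671844 0.36028205] [334.34545764 312.19117124] [325.69912974 299.23588271]
(0, 0) [410.43890877 145.97434077]
(-0.28, 0) [ 82.00024762 237.46962243]
(0.0, -0.1) [435.5928386  263.21594992]
[321.69173139 218.58594806] [315.25326636 178.85655979]
(0, 0) [332.43112663 214.86056648]
(-0.28, 0) [241.66746095 241.55596937]
(0.0, -0.1) [350.97138021 232.06820866]
[0.63675357 0.07726264 0.106     ]
```

```bash
python3 - <<'E'
from h import *
out=[]
for n,(r0,r1,c0,c1),s in [("wrist",(90,300,60,500),1.75),("side",(190,280,225,385),4.4),("top",(150,310,215,330),4)]:
    d=eyes.get_image(n); a=cv2.resize(d["img"][r0:r1,c0:c1,::-1],(0,0),fx=s,fy=s,interpolation=cv2.INTER_CUBIC)
    for z in (.04,.0):
        P=[[-.28,0],[0,0],[0,-.1]]
        q=np.array([(proj(d,[*j2w(*p),z])+.5-[c0,r0])*s for p in P]).astype(int)
        cv2.polylines(a,[q.reshape(-1,1,2)],False,(0,0,255) if z else (0,255,0),1)
    cv2.imwrite(f"pics/ov_{n}.png",a); print(a.shape)
E
```

```text
(368, 770, 3)
(396, 704, 3)
(640, 460, 3)
```

View pics/ov_wrist.png

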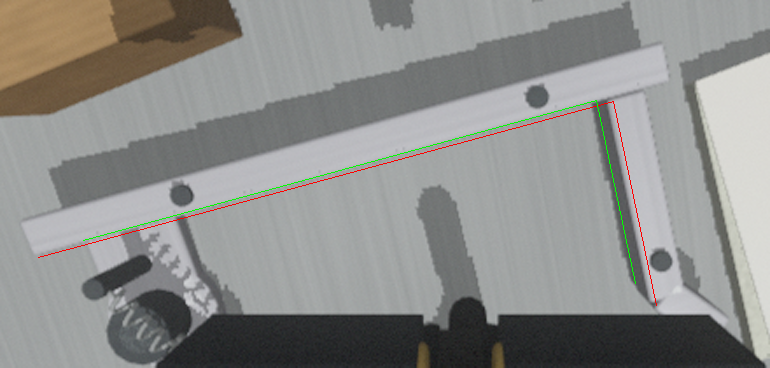

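View pics/ov_side.png

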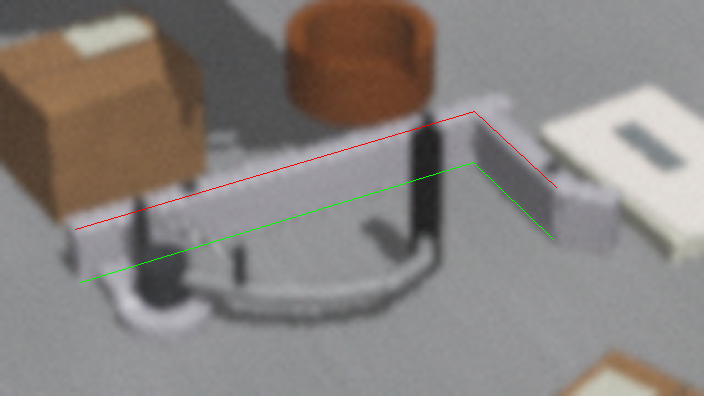

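View pics/ov_top.png

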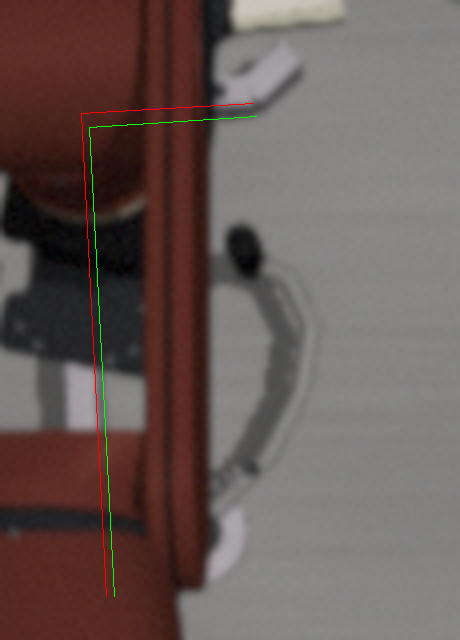

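{"api": "drive_tool", "payload": {"plan": [[[0, 0, 0, 0, 0.048, 0, 1], [0, 0, 0, 0, 0.048, 0, 1], [0, 0, 0, 0, 0.04, 0, 1], [0, 0, 0, 0, 0, 0, 1], [0, 0, 0, 0.015, 0, 0, 1]]]}}

```text
time_s: 3.15
eef_pos: [0.6398, 0.0796, 0.0652]
ee_rot: [0.446, -0.544, 0.549, -0.452]
force: [0.5, -0.3, 0.7]
gripper_width: 0.0005
```

{"api": "drive_tool", "payload": {"plan": [[[0, 0.1, 0, 0.018, 0, 0.0014, 1], [0, 0.1, 0, 0.017, 0, 0.0014, 1], [0, 0.1, 0, 0.017, 0, 0.0014, 1], [0, 0.1, 0, 0.017, 0, 0.0014, 1], [0, 0.1, 0, 0.017, 0, 0.0014, 1]]]}}

```text
time_s: 3.65
eef_pos: [0.6198, -0.0005, 0.0763]
ee_rot: [0.284, -0.641, 0.643, -0.306]
force: [2.3, 6.2, -4.2]
gripper_width: 0.0007
```

```bash
cat >> h.py <<'E'
PV=np.array([.476,.0769])
def rel():
    s=robot.observe(); r=s["eef_pos"][:2]-PV; print("r",np.hypot(*r).round(4),"ang",np.arctan2(r[1],r[0]).round(3))
E
python3 - <<'E'
from h import *
goto([.64,.088,.06],-1.77); rel()
d=eyes.get_image("top"); cv2.imwrite("pics/t2.png",d["img"][:,:,::-1])
d=eyes.get_image("side"); cv2.imwrite("pics/s2.png",d["img"][150:350,200:400,::-1].repeat(3,0).repeat(3,1))
E
```

```text
t 3.65 pos [ 6.198e-01 -5.000e-04  7.630e-02] jig [-0.1061 -0.1359] toolx yaw -2.28 toolz yaw -0.709 toolshift [-0.0799  0.0178 -0.0425] F [ 2.3  6.2 -4.2] w 0.0007
rotvec [-0.014 -0.509  0.008] after-turn shift [-0.0903  0.0188  0.002 ] tilt [ 0.029  0.011 -1.   ] q6 0.57
r 0.1633 ang -0.494
```

View pics/s2.png

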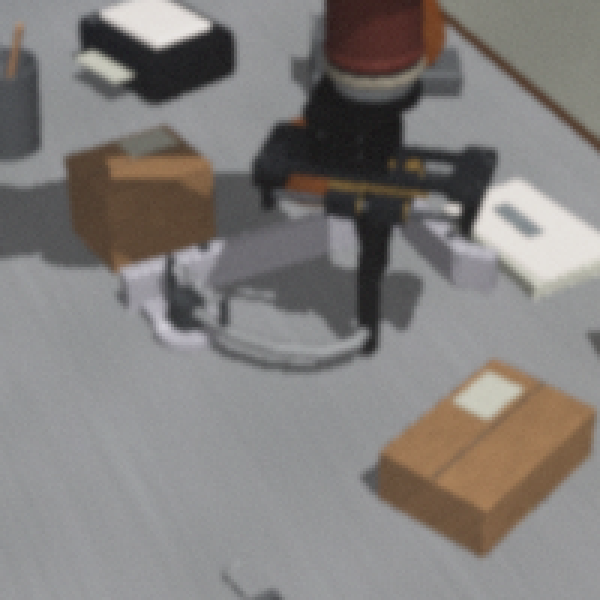

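{"api": "drive_tool", "payload": {"plan": [[[-0.03, 0.1, 0.01, 0.017, 0.006, 0.0014, 1], [0, 0.1, 0, 0.017, 0.004, 0.0014, 1], [0, 0.1, 0, 0.017, 0.004, 0.0014, 1], [0, 0.1, 0, 0.017, 0.003, 0.0014, 1], [0, 0.1, 0, 0.017, 0.003, 0.0014, 1]]]}}

```text
time_s: 4.25
eef_pos: [0.5704, -0.0594, 0.0703]
ee_rot: [-0.111, 0.705, -0.685, 0.146]
force: [0.5, 1.4, 0.4]
gripper_width: 0.0004
```

```bash
python3 - <<'E'
from h import *
goto([.64,.088,.06],-2.8); rel()
d=eyes.get_image("side"); cv2.imwrite("pics/s3.png",d["img"][150:350,200:400,::-1].repeat(3,0).repeat(3,1))
E
```

```text
t 4.25 pos [ 0.5704 -0.0594  0.0703] jig [-0.1589 -0.1917] toolx yaw -2.777 toolz yaw -1.206 toolshift [-0.1168  0.0187 -0.1126] F [0.5 1.4 0.4] w 0.0004
rotvec [0.001 0.023 0.   ] after-turn shift [-0.1143  0.0187 -0.1152] tilt [ 0.043  0.037 -0.998] q6 0.91
r 0.1658 ang -0.965
```

View pics/s3.png

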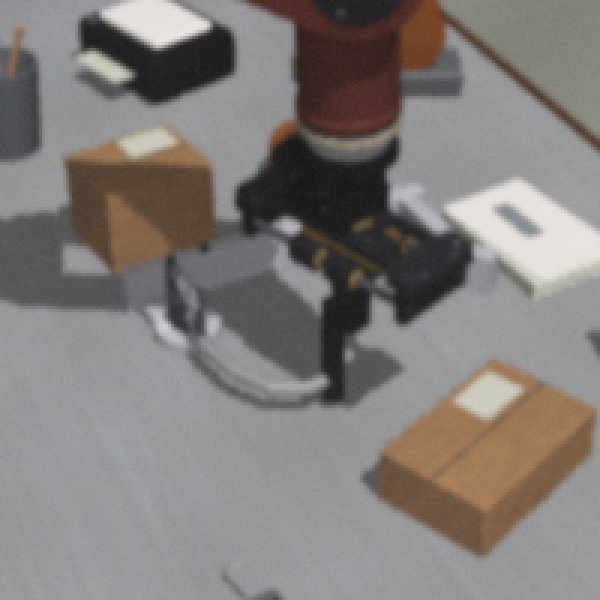

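```bash
cat >> h.py <<'E'
def level():
    M=Ro.from_quat(robot.observe()["ee_rot"]).as_matrix(); d=M.T@[0,0,-1]; print("level rotvec",np.cross([0,1,0],d).round(3))
E
python3 -c "
from h import *
level()"
```

```text
level rotvec [ 0.02   0.    -0.051]
```

{"api": "drive_tool", "payload": {"plan": [[[0, 0.1, 0, 0.017, 0.004, 0.0, 1], [0, 0.1, 0, 0.017, 0.004, 0, 1], [0, 0.05, 0, 0.012, 0, 0, 1], [0, 0, 0, 0, 0, 0, 1]]]}}

```text
time_s: 4.7
eef_pos: [0.5283, -0.0753, 0.0666]
ee_rot: [-0.023, 0.715, -0.696, 0.06]
force: [0.6, -0.4, -0.2]
gripper_width: 0.0004
```

```bash
python3 - <<'E'
from h import *
goto([.64,.088,.06],-2.8); rel(); level()
d=eyes.get_image("side"); cv2.imwrite("pics/s4.png",d["img"][150:350,200:400,::-1].repeat(3,0).repeat(3,1))
E
```

```text
t 4.7 pos [ 0.5283 -0.0753  0.0666] jig [-0.202  -0.2051] toolx yaw -3.025 toolz yaw -1.453 toolshift [-0.1295  0.0173 -0.1488] F [ 0.6 -0.4 -0.2] w 0.0004
rotvec [-0.012 -0.225 -0.006] after-turn shift [-0.1594  0.0181 -0.1161] tilt [ 0.051  0.031 -0.998] q6 1.11
r 0.161 ang -1.24
level rotvec [ 0.025  0.    -0.054]
```

View pics/s4.png

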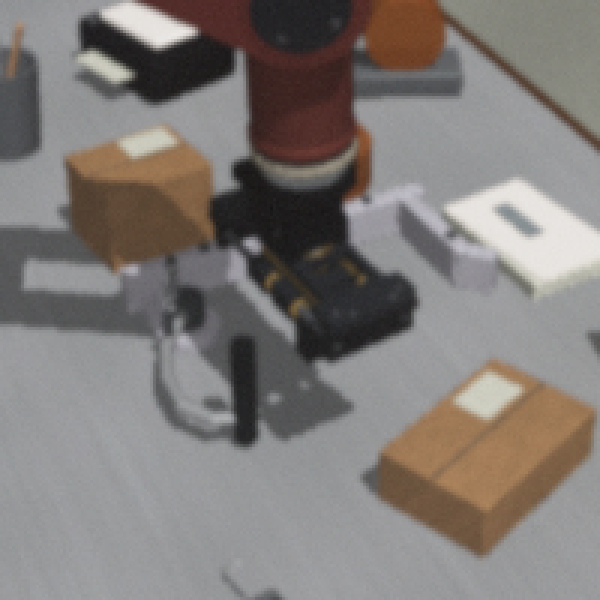

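{"api": "drive_tool", "payload": {"plan": [[[0.025, 0.03, -0.054, 0, -0.04, 0, 1], [0, 0.027, 0, 0, -0.045, 0, 0.42], [0, 0, 0, 0, 0, 0.045, 0.42], [0, 0, 0, 0.02, 0, 0.045, 0.42], [0, 0, 0, 0.02, 0, 0.045, 0.42]]]}}

```text
time_s: 5.25
eef_pos: [0.5049, -0.2139, 0.1624]
ee_rot: [0.029, -0.704, 0.709, -0.035]
force: [0.1, -0.6, -0.4]
gripper_width: 0.0246
```

```bash
python3 - <<'E'
from h import *
goto([*j2w(-.245,-.342),.02],-3.081); rel(); level()
d=eyes.get_image("top"); cv2.imwrite("pics/t5.png",d["img"][150:350,200:450,::-1].repeat(3,0).repeat(3,1))
E
```

```text
t 5.25 pos [ 0.5049 -0.2139  0.1624] jig [-0.2336 -0.342 ] toolx yaw -3.051 toolz yaw -1.481 toolshift [ 0.0126  0.1423 -0.0013] F [ 0.1 -0.6 -0.4] w 0.0246
rotvec [ 0.    0.03 -0.  ] after-turn shift [ 0.0126  0.1423 -0.0009] tilt [ 0.009 -0.006 -1.   ] q6 0.94
r 0.2922 ang -1.472
level rotvec [-0.007  0.    -0.009]
```

View pics/t5.png

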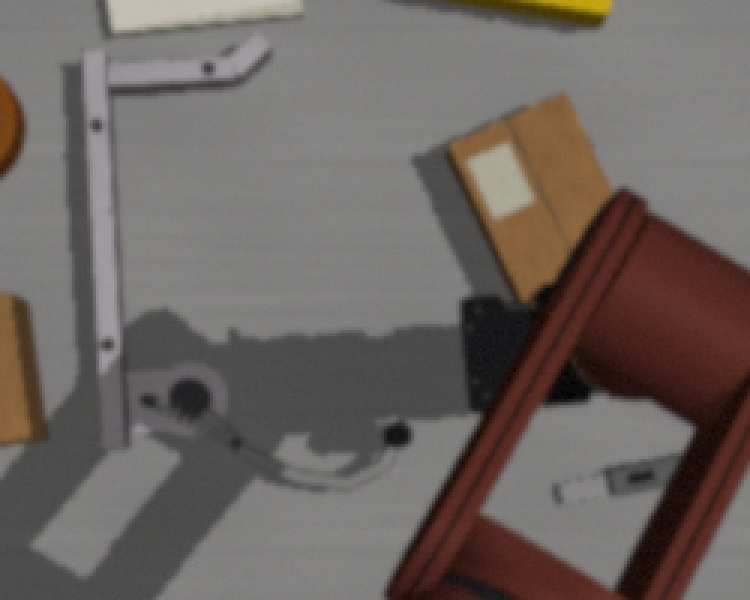

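{"api": "drive_tool", "payload": {"plan": [[[-0.007, 0.03, -0.009, 0.012, 0.045, 0, 0.42], [0, 0, 0, 0, 0.045, 0, 0.42], [0, 0, 0, 0, 0.045, 0, 0.42], [0, 0, 0, 0, 0, 0, 0.42]]]}}

```text
time_s: 5.7
eef_pos: [0.498, -0.2316, 0.0315]
ee_rot: [0.018, -0.702, 0.712, -0.026]
force: [-0.6, 1.4, -1.4]
gripper_width: 0.0497
```

```bash
python3 - <<'E'
from h import *
goto([*j2w(-.245,-.342),.02],-3.081); level()
d=eyes.get_image("wrist"); cv2.imwrite("pics/w6.png",d["img"][:,:,::-1])
E
```

```text
t 5.7 pos [ 0.498  -0.2316  0.0315] jig [-0.2416 -0.3592] toolx yaw -3.079 toolz yaw -1.509 toolshift [ 0.0035  0.0112 -0.0174] F [-0.6  1.4 -1.4] w 0.0497
rotvec [ 0.     0.002 -0.   ] after-turn shift [ 0.0035  0.0112 -0.0174] tilt [ 0.011 -0.014 -1.   ] q6 0.94
level rotvec [-0.015  0.    -0.01 ]
```

View pics/w6.png

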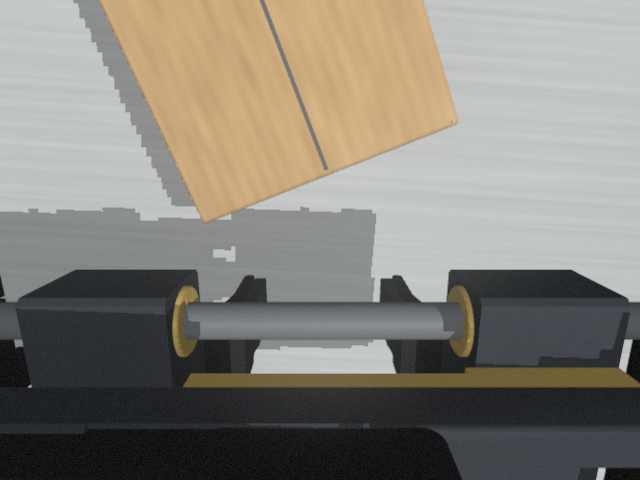

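```bash
python3 - <<'E'
from h import *
d=eyes.get_image("wrist")
for p in [(206,221),(457,124)]: 
    q=ray(d,*p,.05); print(q,w2j(q))
E
```

```text
[ 0.53387241 -0.18568582  0.05      ] [-0.20297964 -0.31554542]
[ 0.57507615 -0.27638041  0.05      ] [-0.16730706 -0.40855469]
```

{"api": "drive_tool", "payload": {"plan": [[[-0.015, 0, -0.01, 0, 0.01, -0.018, 0.42], [0, 0, 0, 0, 0, 0, 0.42]]]}}

```text
time_s: 6.0
eef_pos: [0.5057, -0.2167, 0.0322]
ee_rot: [0.017, -0.704, 0.71, -0.028]
force: [-0.3, -0.0, -1.2]
gripper_width: 0.0501
```

{"api": "drive_tool", "payload": {"plan": [[[0, 0, 0, 0, 0.012, 0, 0.42], [0, 0, 0, 0, 0.004, 0, 0.42]]]}}

```text
time_s: 6.2
eef_pos: [0.5094, -0.2174, 0.0193]
ee_rot: [0.016, -0.702, 0.711, -0.031]
force: [0.1, 1.3, -1.3]
gripper_width: 0.0509
```

```bash
python3 - <<'E'
from h import *
goto([*j2w(-.245,-.342),.02],-3.081); level()
E
```

```text
t 6.2 pos [ 0.5094 -0.2174  0.0193] jig [-0.2293 -0.3458] toolx yaw -3.075 toolz yaw -1.505 toolshift [ 0.0156 -0.0011 -0.0038] F [ 0.1  1.3 -1.3] w 0.0509
rotvec [ 0.     0.006 -0.   ] after-turn shift [ 0.0156 -0.0011 -0.0038] tilt [ 0.022 -0.012 -1.   ] q6 0.96
level rotvec [-0.014  0.    -0.021]
```

{"api": "drive_tool", "payload": {"plan": [[[-0.014, 0, -0.02, -0.012, 0, -0.003, 0.42], [0, 0, 0, -0.012, 0, 0, 0.42], [0, 0, 0, -0.012, 0, 0, 0.42], [0, 0, 0, -0.01, 0, 0, 0.42]]]}}

```text
time_s: 6.6
eef_pos: [0.5557, -0.2112, 0.0192]
ee_rot: [-0.024, 0.707, -0.707, 0.024]
force: [-1.3, 0.3, 0.4]
gripper_width: 0.0506
```

```bash
python3 - <<'E'
from h import *
goto([*j2w(-.1675,-.342),.02],-3.081); level()
d=eyes.get_image("wrist"); cv2.imwrite("pics/w7.png",d["img"][:,:,::-1])
E
```

```text
t 6.6 pos [ 0.5557 -0.2112  0.0192] jig [-0.1828 -0.3424] toolx yaw -3.075 toolz yaw -1.504 toolshift [-0.0153 -0.0008 -0.0003] F [-1.3  0.3  0.4] w 0.0506
rotvec [-0.     0.006  0.   ] after-turn shift [-0.0153 -0.0008 -0.0004] tilt [-0.  0. -1.] q6 1.01
level rotvec [ 0. -0.  0.]
```

View pics/w7.png

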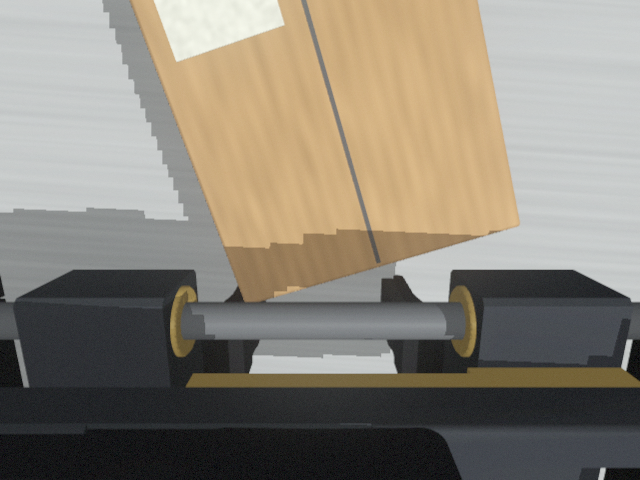

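{"api": "drive_tool", "payload": {"plan": [[[0, 0, 0, -0.008, 0, 0, 0.42], [0, 0, 0, -0.008, 0, 0, 0.42]]]}}

```text
time_s: 6.85
eef_pos: [0.5734, -0.2101, 0.0192]
ee_rot: [-0.024, 0.707, -0.707, 0.024]
force: [-1.7, -0.4, 1.3]
gripper_width: 0.0505
```

```bash
python3 - <<'E'
from h import *
goto([*j2w(-.1675,-.342),.02],-3.081); level()
d=eyes.get_image("wrist"); cv2.imwrite("pics/w8.png",d["img"][:,:,::-1])
E
```

```text
t 6.85 pos [ 0.5734 -0.2101  0.0192] jig [-0.165  -0.3423] toolx yaw -3.074 toolz yaw -1.504 toolshift [ 0.0025 -0.0008 -0.0003] F [-1.7 -0.4  1.3] w 0.0505
rotvec [0.    0.007 0.   ] after-turn shift [ 0.0025 -0.0008 -0.0003] tilt [ 0.  0. -1.] q6 1.02
level rotvec [ 0.  0. -0.]
```

View pics/w8.png

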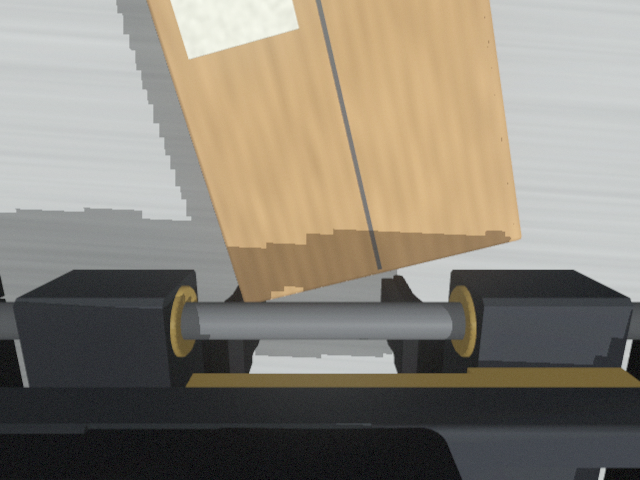

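```bash
python3 - <<'E'
from h import *
d=eyes.get_image("wrist")
a=w2j(ray(d,247,300,.05)); b=w2j(ray(d,520,240,.05)); print(a,b,np.linalg.norm(a-b))
v=(b-a)/np.linalg.norm(b-a); n=np.array([-v[1],v[0]]); print("ctr",(a+b)/2+.075*n, "ang",np.degrees(np.arctan2(n[1],n[0])))
E
```

```text
[-0.15343384 -0.31460596] [-0.13062694 -0.40936441] 0.09746443876356742
ctr [-0.06911269 -0.34443501] ang 13.532817128152805
```

{"api": "drive_tool", "payload": {"plan": [[[0, 0, 0, 0.02, 0, 0, 0.42], [0, 0, 0, 0, -0.045, 0, 0], [0, -0.14, 0, 0, -0.045, 0, 0], [0, -0.147, 0, 0, 0, 0.03, 0], [0, -0.147, 0, 0, 0, 0.03, 0]]]}}

```text
time_s: 7.45
eef_pos: [0.5688, -0.2665, 0.1111]
ee_rot: [-0.18, 0.685, -0.683, 0.179]
force: [0.3, -0.2, 0.5]
gripper_width: 0.0745
```

{"api": "drive_tool", "payload": {"plan": [[[0, -0.147, 0, 0, 0, 0.03, 0], [0, -0.147, 0, 0, 0, 0.03, 0], [0, -0.147, 0, 0, 0, 0.03, 0], [0, -0.147, 0, 0, 0, 0.03, 0], [0, -0.147, 0, 0, 0, 0.0, 0]]]}}

```text
time_s: 7.95
eef_pos: [0.6515, -0.3627, 0.1132]
ee_rot: [0.416, -0.57, 0.573, -0.417]
force: [-0.7, 1.4, 0.7]
gripper_width: 0.0867
```

```bash
python3 - <<'E'
from h import *
goto([*j2w(-.078,-.45),.12],-1.51); level()
E
```

```text
t 7.95 pos [ 0.6515 -0.3627  0.1132] jig [-0.0962 -0.4993] toolx yaw -1.881 toolz yaw -0.31 toolshift [-0.0525 -0.0069 -0.0008] F [-0.7  1.4  0.7] w 0.0867
rotvec [ 0.    -0.371  0.001] after-turn shift [-0.0493 -0.0068  0.0183] tilt [ 0.004 -0.002 -1.   ] q6 -0.3
level rotvec [-0.004  0.     0.001]
```

{"api": "drive_tool", "payload": {"plan": [[[0, -0.14, 0, 0, 0, 0.006, 0], [0, -0.14, 0, 0, 0.03, 0.006, 0], [0, -0.09, 0, -0.02, 0.03, 0.006, 0], [0, 0, 0, -0.015, 0.033, 0, 0], [0, 0, 0, 0, 0, 0, 0]]]}}

```text
time_s: 8.45
eef_pos: [0.6704, -0.334, 0.0181]
ee_rot: [-0.519, 0.477, -0.483, 0.519]
force: [-1.0, 1.5, -1.7]
gripper_width: 0.0871
```

```bash
python3 - <<'E'
from h import *
goto([*j2w(-.078,-.45),.02],-1.51); level()
d=eyes.get_image("wrist"); cv2.imwrite("pics/w9.png",d["img"][:,:,::-1])
E
```

```text
t 8.45 pos [ 0.6704 -0.334   0.0181] jig [-0.0756 -0.4718] toolx yaw -1.493 toolz yaw 0.077 toolshift [-0.0218 -0.002  -0.002 ] F [-1.   1.5 -1.7] w 0.0871
rotvec [-0.     0.017 -0.   ] after-turn shift [-0.0218 -0.002  -0.0023] tilt [ 0.007 -0.005 -1.   ] q6 -0.64
level rotvec [-0.007  0.     0.006]
```

View pics/w9.png

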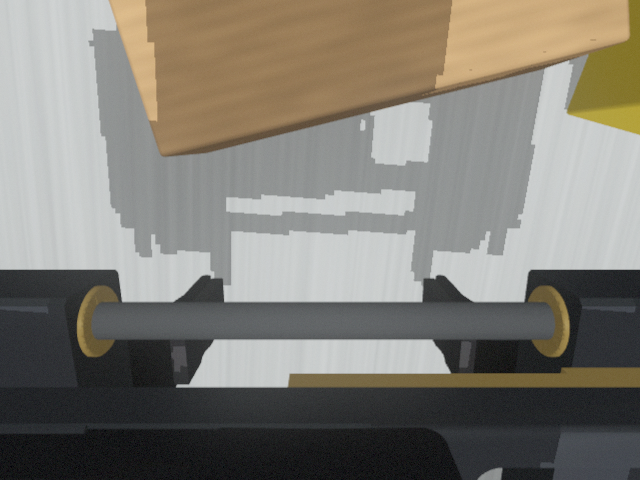

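{"api": "drive_tool", "payload": {"plan": [[[-0.007, 0.017, 0.006, -0.02, 0, 0, 0], [0, 0, 0, -0.02, 0, 0, 0], [0, 0, 0, -0.018, 0, 0, 0], [0, 0, 0, -0.012, 0, 0, 0], [0, 0, 0, -0.012, 0, 0, 0]]]}}

```text
time_s: 9.0
eef_pos: [0.6713, -0.2578, 0.0312]
ee_rot: [-0.513, 0.479, -0.493, 0.515]
force: [-0.5, -0.5, 0.2]
gripper_width: 0.0868
```

{"api": "drive_tool", "payload": {"plan": [[[0, 0, 0, -0.012, 0, 0, 0], [0, 0, 0, -0.012, 0, 0, 0], [0, 0, 0, -0.01, 0, 0, 0]]]}}

```text
time_s: 9.3
eef_pos: [0.67, -0.2213, 0.0323]
ee_rot: [-0.513, 0.478, -0.494, 0.515]
force: [-0.4, -0.9, 0.2]
gripper_width: 0.087
```

```bash
python3 - <<'E'
from h import *
goto([*j2w(-.078,-.15),.02],-1.51); level()
d=eyes.get_image("wrist"); cv2.imwrite("pics/w10.png",d["img"][:,:,::-1])
d=eyes.get_image("top"); cv2.imwrite("pics/t10.png",d["img"][150:350,200:450,::-1].repeat(3,0).repeat(3,1))
E
```

```text
t 9.3 pos [ 0.67   -0.2213  0.0323] jig [-0.0692 -0.3593] toolx yaw -1.514 toolz yaw 0.057 toolshift [-0.2094  0.0092 -0.0097] F [-0.4 -0.9  0.2] w 0.087
rotvec [ 0.    -0.004  0.   ] after-turn shift [-0.2095  0.0092 -0.0088] tilt [ 0.018 -0.013 -1.   ] q6 -0.48
level rotvec [-0.018  0.     0.014]
```

View pics/w10.png

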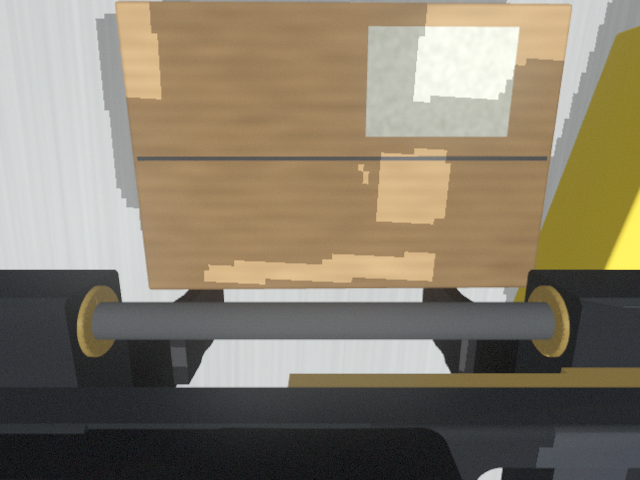

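View pics/t10.png

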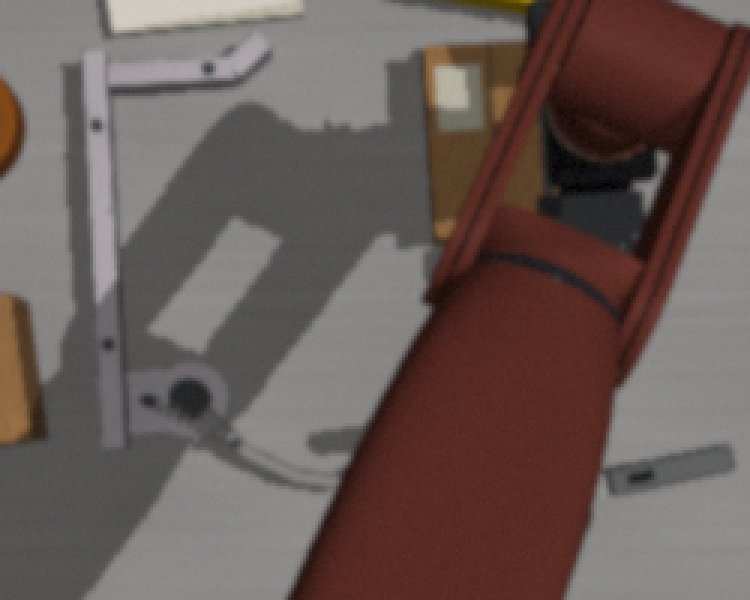

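```bash
python3 - <<'E'
from h import *
d=eyes.get_image("wrist")
P=[w2j(ray(d,*p,.05)) for p in [(149,289),(117,3),(571,5)]]; print(np.round(P,4)); v=P[2]-P[1]; print(np.linalg.norm(v),np.arctan2(v[1],v[0]),(P[0]+P[2])/2)
E
```

```text
[[-0.1376 -0.3456]
 [-0.1367 -0.2474]
 [ 0.0109 -0.2475]]
0.14756120888772545 -0.00023353490185629136 [-0.06334779 -0.29652702]
```

{"api": "drive_tool", "payload": {"plan": [[[-0.018, 0, 0.014, -0.012, 0.006, -0.003, 0], [0, 0, 0, -0.014, 0.003, -0.003, 0], [0, 0, 0, -0.014, 0.002, -0.003, 0], [0, 0, 0, -0.014, 0, -0.003, 0], [0, 0, 0, -0.014, 0, -0.003, 0]]]}}

```text
time_s: 9.95
eef_pos: [0.6507, -0.1533, 0.0201]
ee_rot: [0.514, -0.486, 0.487, -0.513]
force: [0.7, -1.7, 1.3]
gripper_width: 0.0868
```

```bash
python3 - <<'E'
from h import *
goto([*j2w(-.078,-.15),.02],-1.51); level()
d=eyes.get_image("wrist"); cv2.imwrite("pics/w11.png",d["img"][:,:,::-1])
E
```

```text
t 9.95 pos [ 0.6507 -0.1533  0.0201] jig [-0.0845 -0.2902] toolx yaw -1.517 toolz yaw 0.053 toolshift [-1.403e-01 -1.000e-04  5.500e-03] F [ 0.7 -1.7  1.3] w 0.0868
rotvec [ 0.    -0.007 -0.   ] after-turn shift [-1.402e-01 -1.000e-04  6.500e-03] tilt [-0.001 -0.001 -1.   ] q6 -0.4
level rotvec [ 0.001 -0.     0.001]
```

View pics/w11.png

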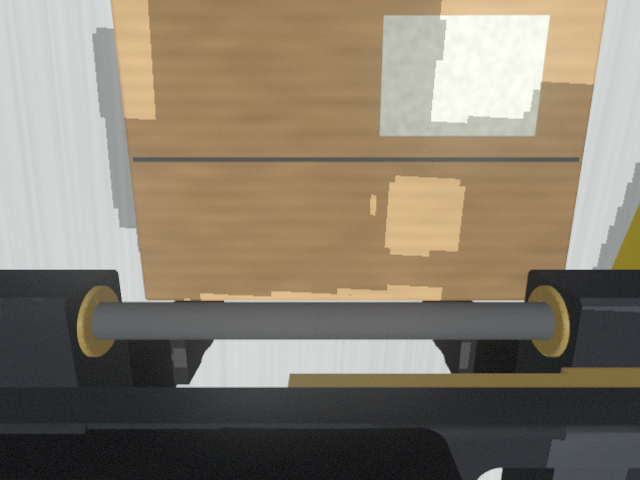

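```bash
python3 - <<'E'
from h import *
d=eyes.get_image("wrist")
P=[w2j(ray(d,*p,.05)) for p in [(146,299),(133,158),(579,158)]]; print(np.round(P,4)); v=P[2]-P[1]; print(np.linalg.norm(v),np.arctan2(v[1],v[0]),(P[1]+P[2])/2)
E
```

```text
[[-0.1494 -0.2744]
 [-0.1481 -0.225 ]
 [-0.0021 -0.2256]]
0.14601354238199504 -0.0043710739390685595 [-0.07514382 -0.22532761]
```

{"api": "drive_tool", "payload": {"plan": [[[0, 0, 0, -0.014, 0, -0.003, 0], [0, 0, 0, -0.014, 0, -0.003, 0], [0, 0, 0, -0.014, 0, -0.003, 0], [0, 0, 0, -0.012, 0, -0.002, 0], [0, 0, 0, 0, 0, 0, 0]]]}}

```text
time_s: 10.55
eef_pos: [0.6344, -0.0932, 0.0198]
ee_rot: [0.514, -0.486, 0.485, -0.513]
force: [0.7, -0.1, -0.2]
gripper_width: 0.0871
```

```bash
python3 - <<'E'
from h import *
goto([*j2w(-.09,-.15),.02],-1.51); level()
d=eyes.get_image("wrist"); cv2.imwrite("pics/w12.png",d["img"][:,:,::-1])
E
```

```text
t 10.55 pos [ 0.6344 -0.0932  0.0198] jig [-0.097  -0.2292] toolx yaw -1.515 toolz yaw 0.056 toolshift [-0.0793 -0.0002  0.0067] F [ 0.7 -0.1 -0.2] w 0.0871
rotvec [-0.    -0.005 -0.   ] after-turn shift [-0.0792 -0.0002  0.0071] tilt [-0.002  0.    -1.   ] q6 -0.32
level rotvec [ 0.002  0.    -0.001]
```

View pics/w12.png

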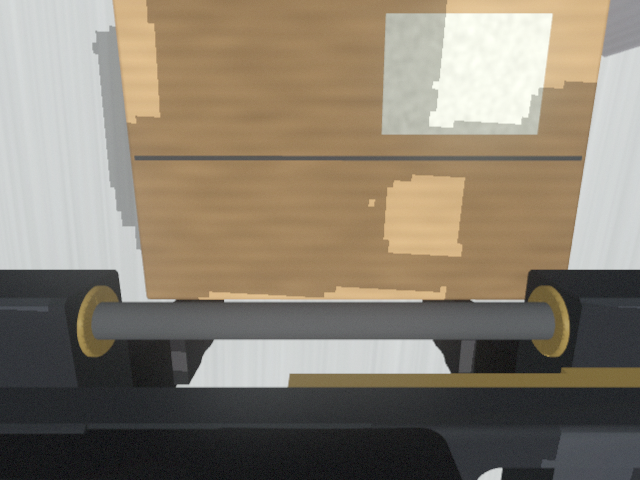

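{"api": "drive_tool", "payload": {"plan": [[[0, 0, 0, -0.015, 0, 0, 0], [0, 0, 0, -0.015, 0, 0, 0], [0, 0, 0, -0.015, 0, 0, 0], [0, 0, 0, -0.015, 0, 0, 0], [0, 0, 0, -0.012, 0, 0, 0]]]}}

```text
time_s: 11.1
eef_pos: [0.631, -0.0189, 0.0202]
ee_rot: [0.514, -0.486, 0.486, -0.513]
force: [0.5, -2.0, 1.1]
gripper_width: 0.0869
```

```bash
python3 - <<'E'
from h import *
goto([*j2w(-.09,-.1095),.02],-1.51); level()
d=eyes.get_image("wrist"); cv2.imwrite("pics/w13.png",d["img"][:,:,::-1])
E
```

```text
t 11.1 pos [ 0.631  -0.0189  0.0202] jig [-0.096  -0.1549] toolx yaw -1.517 toolz yaw 0.053 toolshift [-0.0455  0.0001  0.0056] F [ 0.5 -2.   1.1] w 0.0869
rotvec [ 0.    -0.007 -0.   ] after-turn shift [-0.0454  0.0001  0.006 ] tilt [-0.001 -0.001 -1.   ] q6 -0.21
level rotvec [ 0.001 -0.     0.001]
```

View pics/w13.png

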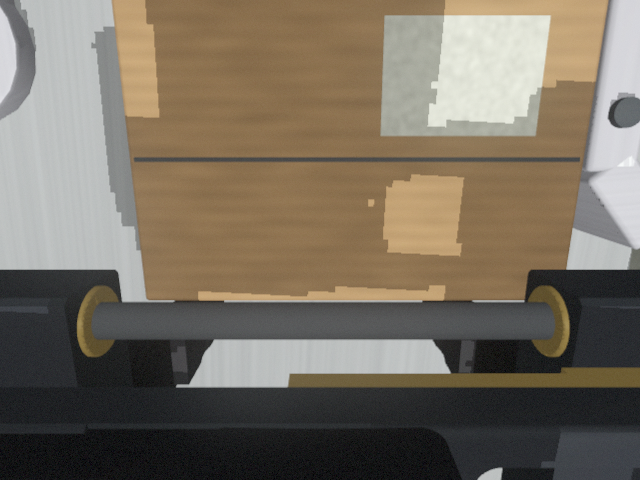

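{"api": "drive_tool", "payload": {"plan": [[[0, 0, 0, -0.014, 0, 0, 0], [0, 0, 0, -0.012, 0, 0, 0], [0, 0, 0, -0.008, 0, 0, 0], [0, 0, 0, -0.005, 0, 0, 0], [0, 0, 0, -0.003, 0, 0, 0]]]}}

```text
time_s: 11.65
eef_pos: [0.6291, 0.0257, 0.0205]
ee_rot: [0.516, -0.483, 0.487, -0.513]
force: [0.3, -21.2, 0.6]
gripper_width: 0.0868
```

```bash
python3 - <<'E'
from h import *
goto([*j2w(-.09,-.1095),.02],-1.51); level()
E
```

```text
t 11.65 pos [0.6291 0.0257 0.0205] jig [-0.0952 -0.1103] toolx yaw -1.512 toolz yaw 0.059 toolshift [-0.0008  0.0005  0.0052] F [  0.3 -21.2   0.6] w 0.0868
rotvec [ 0.    -0.002 -0.   ] after-turn shift [-0.0008  0.0005  0.0052] tilt [ 0.    -0.007 -1.   ] q6 -0.14
level rotvec [ 0.    -0.     0.007]
```

{"api": "drive_tool", "payload": {"plan": [[[0, 0, 0, 0.025, 0, 0, 0], [0, 0, 0.007, 0, -0.045, 0, 0], [0, 0, 0, 0, -0.045, 0, 1], [0, 0, 0, -0.03, -0.01, -0.03, 1], [0, 0, 0, -0.03, 0, -0.03, 1]]]}}

```text
time_s: 12.15
eef_pos: [0.568, 0.0547, 0.1228]
ee_rot: [0.513, -0.487, 0.486, -0.513]
force: [-0.5, 1.4, -0.2]
gripper_width: 0.0704
```

{"api": "drive_tool", "payload": {"plan": [[[0, 0, 0, -0.015, 0, -0.03, 1], [0, 0, 0, 0, 0, 0, 1], [0, 0, 0, 0, 0, 0, 1]]]}}

```text
time_s: 12.45
eef_pos: [0.5336, 0.072, 0.1241]
ee_rot: [-0.513, 0.487, -0.485, 0.514]
force: [-0.7, -0.0, 0.2]
gripper_width: 0.0467
```

```bash
python3 - <<'E'
from h import *
goto([*j2w(-.196,-.055),.022],-1.51); level()
d=eyes.get_image("side"); cv2.imwrite("pics/s14.png",d["img"][150:350,200:400,::-1].repeat(3,0).repeat(3,1))
d=eyes.get_image("wrist"); cv2.imwrite("pics/w14.png",d["img"][:,:,::-1])
E
```

```text
t 12.45 pos [0.5336 0.072  0.1241] jig [-0.1877 -0.0583] toolx yaw -1.516 toolz yaw 0.055 toolshift [-0.0031  0.1021 -0.0082] F [-0.7 -0.   0.2] w 0.0467
rotvec [-0.    -0.006 -0.   ] after-turn shift [-0.0031  0.1021 -0.0082] tilt [-0.001  0.002 -1.   ] q6 -0.07
level rotvec [ 0.     0.    -0.002]
```

View pics/s14.png

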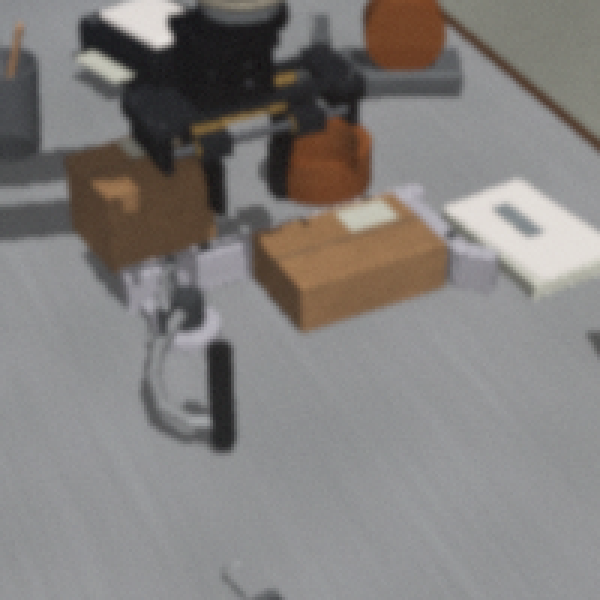

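View pics/w14.png

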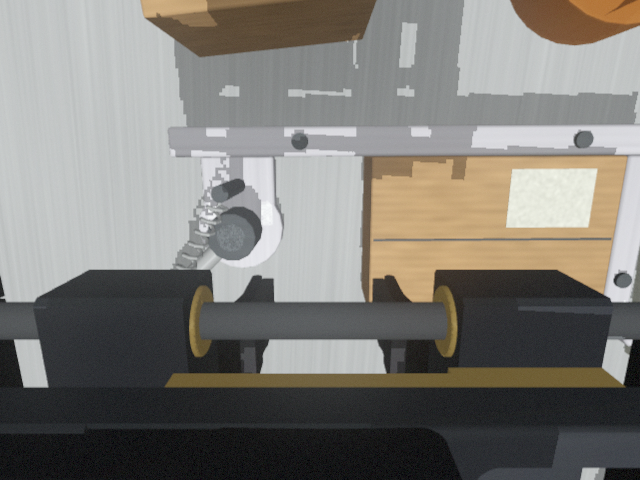

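{"api": "drive_tool", "payload": {"plan": [[[0, 0, 0, 0, 0, -0.008, 1], [0, 0, 0, 0, 0, 0, 1], [0, 0, 0, 0, 0, 0, 1], [0, 0, 0, 0, 0, 0, 1], [0, 0, 0, 0, 0.03, 0, 1]]]}}

```text
time_s: 13.05
eef_pos: [0.5312, 0.0691, 0.097]
ee_rot: [-0.511, 0.486, -0.488, 0.515]
force: [1.4, -1.0, 0.4]
gripper_width: 0.0026
```

{"api": "drive_tool", "payload": {"plan": [[[0, 0, 0, 0, 0.03, 0, 1], [0, 0, 0, 0, 0.03, 0, 1], [0, 0, 0, 0, 0.008, 0, 1], [0, 0, 0, 0, 0, 0, 1]]]}}

```text
time_s: 13.45
eef_pos: [0.5305, 0.0686, 0.0243]
ee_rot: [-0.511, 0.487, -0.488, 0.514]
force: [0.7, -0.4, -0.3]
gripper_width: 0.0003
```

```bash
python3 - <<'E'
from h import *
goto([*j2w(-.165,-.055),.022],-1.51); level()
d=eyes.get_image("wrist"); cv2.imwrite("pics/w15.png",d["img"][:,:,::-1])
E
```

```text
t 13.45 pos [0.5305 0.0686 0.0243] jig [-0.191  -0.0615] toolx yaw -1.521 toolz yaw 0.05 toolshift [-0.0067  0.0024  0.0259] F [ 0.7 -0.4 -0.3] w 0.0003
rotvec [-0.    -0.011  0.   ] after-turn shift [-0.0065  0.0024  0.026 ] tilt [ 0.003  0.002 -1.   ] q6 -0.07
level rotvec [-0.003  0.    -0.001]
```

View pics/w15.png

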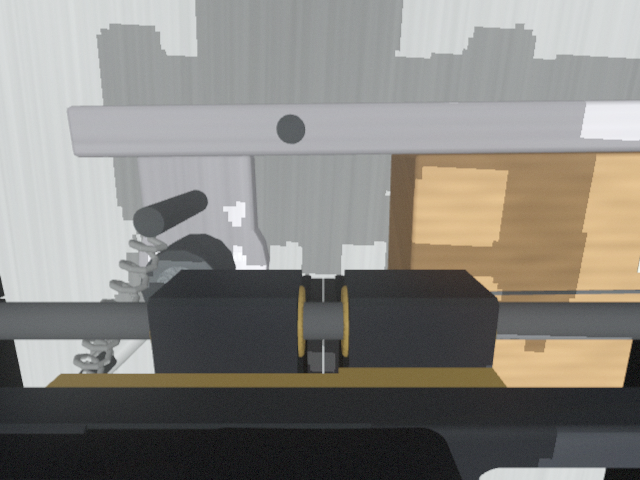

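{"api": "drive_tool", "payload": {"plan": [[[0, 0, 0, -0.006, 0, 0.004, 1], [0, 0, 0, 0, 0, 0.008, 1], [0, 0, 0, 0, 0, 0.007, 1], [0, 0, 0, 0, 0, 0.005, 1]]]}}

```text
time_s: 13.9
eef_pos: [0.5595, 0.0767, 0.03]
ee_rot: [-0.509, 0.485, -0.49, 0.516]
force: [-1.0, 0.7, 0.5]
gripper_width: 0.0007
```

{"api": "drive_tool", "payload": {"plan": [[[0, 0, 0, 0, 0, 0.004, 1], [0, 0, 0, 0, 0, 0.003, 1]]]}}

```text
time_s: 14.1
eef_pos: [0.5603, 0.0766, 0.0294]
ee_rot: [0.514, -0.489, 0.485, -0.511]
force: [-14.6, -0.8, 9.9]
gripper_width: 0.0005
```

```bash
python3 - <<'E'
from h import *
goto([*j2w(-.165,-.055),.022],-1.51); level()
d=eyes.get_image("wrist"); cv2.imwrite("pics/w16.png",d["img"][:,:,::-1])
E
```

```text
t 14.1 pos [0.5603 0.0766 0.0294] jig [-0.1608 -0.0553] toolx yaw -1.519 toolz yaw 0.052 toolshift [-0.0003  0.0074 -0.0041] F [-14.6  -0.8   9.9] w 0.0005
rotvec [-0.    -0.009 -0.   ] after-turn shift [-0.0003  0.0074 -0.0041] tilt [-0.006  0.    -1.   ] q6 -0.06
level rotvec [ 0.006  0.    -0.001]
```

View pics/w16.png

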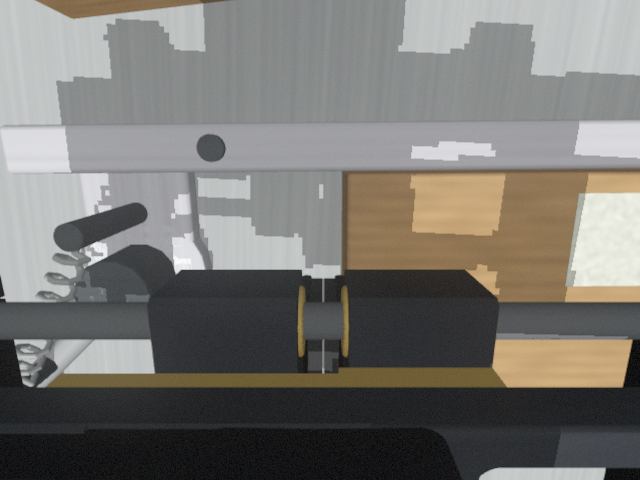

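{"api": "drive_tool", "payload": {"plan": [[[0.006, 0, 0, 0, 0, -0.015, 1], [0, 0, 0, 0, -0.045, 0, 1], [0, 0, 0, 0, -0.045, 0, 1], [0, 0, 0, 0, -0.04, 0, 1], [0, 0.11, 0, 0.033, 0, -0.033, 1]]]}}

```text
time_s: 14.65
eef_pos: [0.5161, 0.0423, 0.1647]
ee_rot: [-0.486, 0.514, -0.513, 0.486]
force: [0.4, -0.8, 0.7]
gripper_width: 0.0004
```

{"api": "drive_tool", "payload": {"plan": [[[0, 0.11, 0, 0.033, 0, -0.033, 1], [0, 0, 0, 0.03, 0, -0.035, 1], [0, 0, 0, 0.03, 0, -0.035, 1], [0, 0, 0, 0, 0, 0, 1]]]}}

```text
time_s: 15.05
eef_pos: [0.4003, -0.0409, 0.1691]
ee_rot: [0.453, -0.539, 0.544, -0.456]
force: [0.3, 0.5, -0.9]
gripper_width: 0.0004
```

```bash
python3 - <<'E'
from h import *
goto([.398,-.072,.065],-1.75); level(); rel()
d=eyes.get_image("top"); cv2.imwrite("pics/t17.png",d["img"][150:350,200:450,::-1].repeat(3,0).repeat(3,1))
d=eyes.get_image("side"); cv2.imwrite("pics/s17.png",cv2.resize(d["img"][180:340,220:420,::-1],None,fx=3.7,fy=3.7,interpolation=2))
E
```

```text
t 15.05 pos [ 0.4003 -0.0409  0.1691] jig [-0.3276 -0.163 ] toolx yaw -1.745 toolz yaw -0.174 toolshift [0.0308 0.1042 0.0023] F [ 0.3  0.5 -0.9] w 0.0004
rotvec [-0.     0.005 -0.   ] after-turn shift [0.0308 0.1042 0.0024] tilt [ 0.008 -0.004 -1.   ] q6 -0.12
level rotvec [-0.008  0.     0.002]
r 0.14 ang -2.142
```

View pics/t17.png

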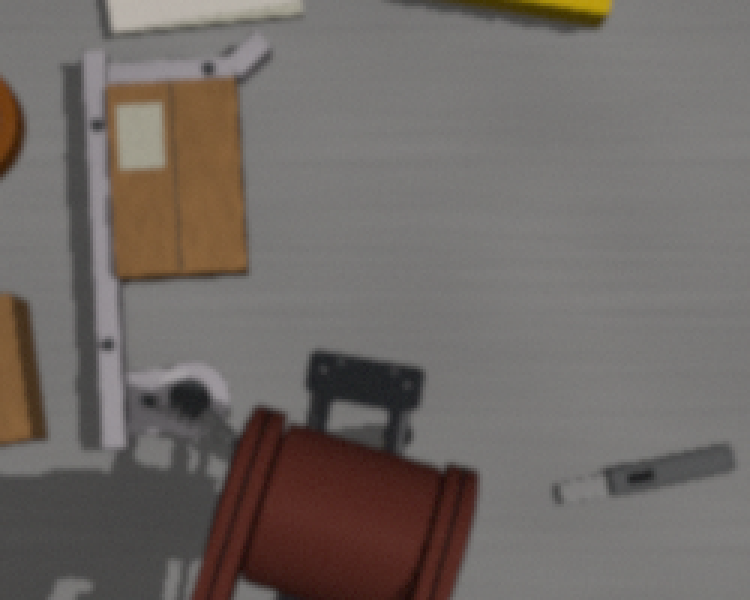

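View pics/s17.png

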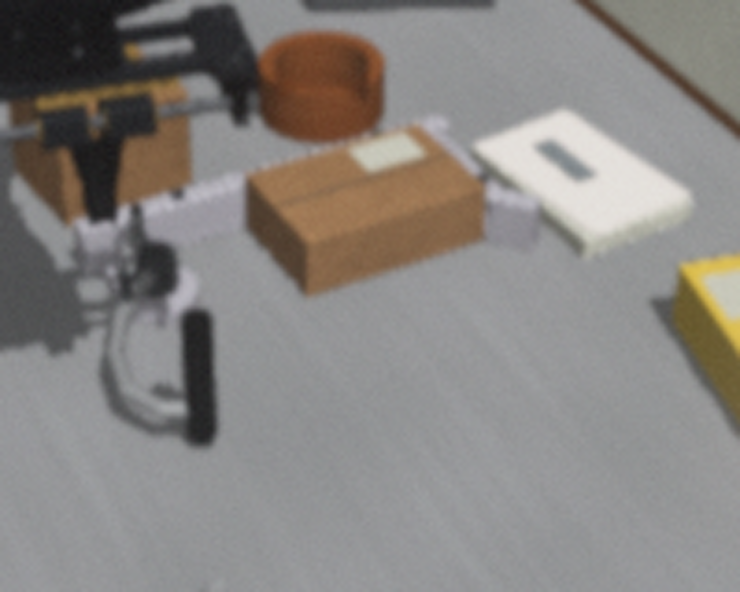

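```bash
cat > ck.py <<'E'
from h import *
d=eyes.get_image("top"); h=cv2.cvtColor(d["img"],cv2.COLOR_RGB2HSV)
m=((h[...,1]>60)&(h[...,0]>5)&(h[...,0]<22)).astype(np.uint8)
m[:,:228]=0;m[:,300:]=0;m[:165]=0;m[250:]=0
m=cv2.morphologyEx(m,cv2.MORPH_CLOSE,np.ones((15,15)))
cs,_=cv2.findContours(m,cv2.RETR_EXTERNAL,cv2.CHAIN_APPROX_NONE)
c=max(cs,key=cv2.contourArea); R=cv2.minAreaRect(c)
W=np.array([w2j(ray(d,u,v,.05)) for u,v in cv2.boxPoints(R)]); print(W.round(4),"ctr",W.mean(0).round(4))
e=[W[i]-W[i-1] for i in range(4)]
for v in e: print(np.linalg.norm(v).round(4),np.arctan2(v[1],v[0]).round(3))
E
python3 ck.py
```

```text
[[-0.0019  0.0003]
 [-0.002  -0.1023]
 [-0.1542 -0.1025]
 [-0.1539 -0.0007]] ctr [-0.078  -0.0513]
0.1521 0.007
0.1027 -1.572
0.1522 -3.141
0.1017 1.568
```

{"api": "drive_tool", "payload": {"plan": [[[0, 0, 0, 0.031, 0.03, 0, 1], [0, 0, 0, 0, 0.04, 0, 1], [0, 0, 0, 0, 0.034, 0, 1], [0, 0, 0, 0, 0, 0, 1], [0, 0, 0, 0, 0, 0.014, 1]]]}}

```text
time_s: 15.7
eef_pos: [0.4225, -0.0726, 0.0673]
ee_rot: [0.453, -0.534, 0.545, -0.461]
force: [0.5, -1.1, -0.1]
gripper_width: 0.0004
```

```bash
python3 - <<'E'
from h import *
goto([.398,-.072,.06],-1.75); level(); rel()
d=eyes.get_image("wrist"); cv2.imwrite("pics/w18.png",d["img"][:,:,::-1])
E
```

```text
t 15.7 pos [ 0.4225 -0.0726  0.0673] jig [-0.3073 -0.196 ] toolx yaw -1.737 toolz yaw -0.166 toolshift [ 0.0034  0.0069 -0.0244] F [ 0.5 -1.1 -0.1] w 0.0004
rotvec [-0.     0.013 -0.   ] after-turn shift [ 0.0038  0.0069 -0.0244] tilt [ 0.018 -0.004 -1.   ] q6 -0.19
level rotvec [-0.019  0.     0.001]
r 0.1588 ang -1.914
```

View pics/w18.png

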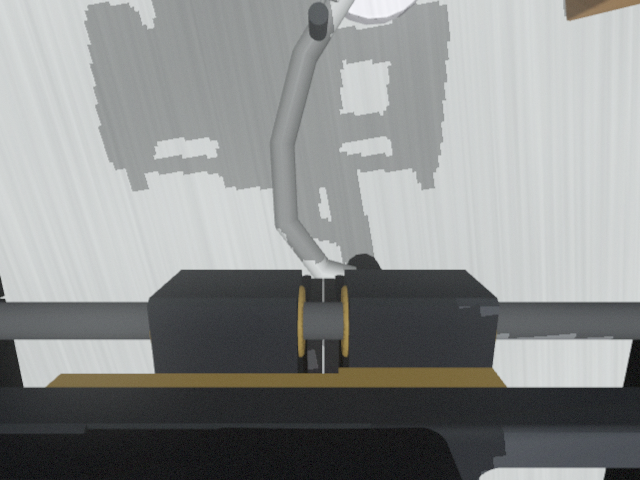

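{"api": "drive_tool", "payload": {"plan": [[[-0.019, -0.08, 0, 0.0025, 0.003, 0.0165, 1], [0, -0.1, 0, 0.0013, 0.002, 0.0165, 1], [0, -0.1, 0, 0.0013, 0.002, 0.0165, 1], [0, -0.1, 0, 0.0013, 0.002, 0.0165, 1]]]}}

```text
time_s: 16.15
eef_pos: [0.4916, -0.08, 0.0653]
ee_rot: [0.557, -0.44, 0.437, -0.552]
force: [-6.3, 1.1, 6.9]
gripper_width: 0.0005
```

```bash
python3 - <<'E'
from h import *
goto([.398,-.072,.06],-1.4); level(); rel()
d=eyes.get_image("side"); cv2.imwrite("pics/s19.png",cv2.resize(d["img"][180:340,220:420,::-1],None,fx=3.7,fy=3.7,interpolation=2))
E
```

```text
t 16.15 pos [ 0.4916 -0.08    0.0653] jig [-0.2389 -0.2075] toolx yaw -1.338 toolz yaw 0.232 toolshift [-0.0293  0.006  -0.0892] F [-6.3  1.1  6.9] w 0.0005
rotvec [-0.     0.062  0.001] after-turn shift [-0.0238  0.006  -0.0908] tilt [-0.008 -0.003 -1.   ] q6 -0.55
level rotvec [ 0.008 -0.     0.001]
r 0.1577 ang -1.472
```

View pics/s19.png

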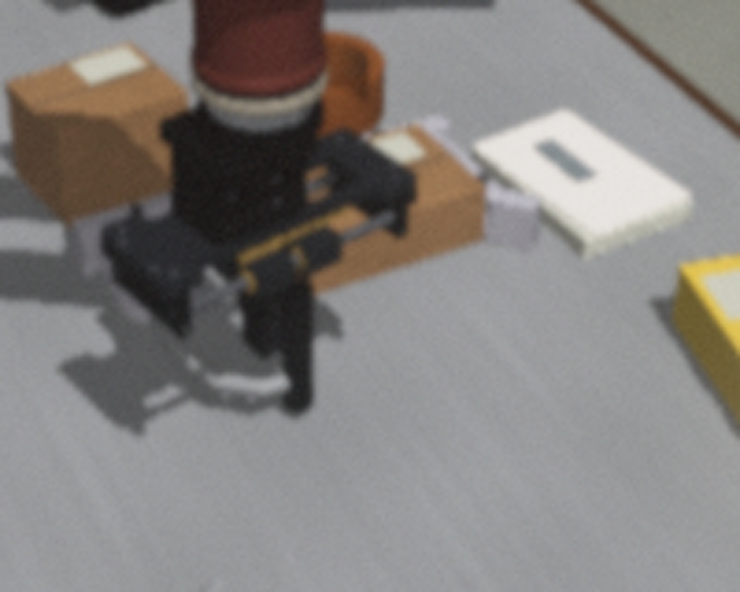

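{"api": "drive_tool", "payload": {"plan": [[[0.008, -0.1, 0, 0.0013, 0.003, 0.0165, 1], [0, -0.1, 0, 0.0013, 0.002, 0.0165, 1], [0, -0.1, 0, 0.0013, 0.002, 0.0165, 1], [0, -0.1, 0, 0.0013, 0.002, 0.0165, 1]]]}}

```text
time_s: 16.6
eef_pos: [0.5597, -0.0583, 0.0624]
ee_rot: [0.634, -0.314, 0.315, -0.633]
force: [-2.4, 0.6, 1.4]
gripper_width: 0.0001
```

```bash
python3 - <<'E'
from h import *
goto([.398,-.072,.06],-1.4); level(); rel()
d=eyes.get_image("side"); cv2.imwrite("pics/s20.png",cv2.resize(d["img"][180:340,220:420,::-1],None,fx=3.7,fy=3.7,interpolation=2))
E
```

```text
t 16.6 pos [ 0.5597 -0.0583  0.0624] jig [-0.1695 -0.1899] toolx yaw -0.921 toolz yaw 0.65 toolshift [-0.0869  0.0022 -0.1371] F [-2.4  0.6  1.4] w 0.0001
rotvec [-0.001  0.479  0.   ] after-turn shift [-0.014   0.0024 -0.1617] tilt [ 0.001 -0.002 -1.   ] q6 -0.89
level rotvec [ 0.    -0.     0.002]
r 0.159 ang -1.016
```

View pics/s20.png

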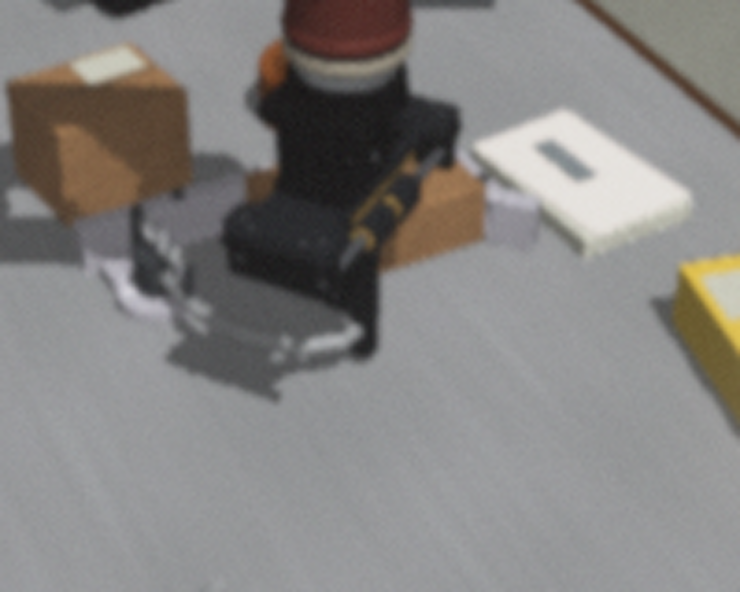

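{"api": "drive_tool", "payload": {"plan": [[[0, -0.1, 0, 0.0013, 0, 0.0165, 1], [0, -0.05, 0, 0, 0, 0.008, 1], [0, 0, 0, 0, 0, 0, 1], [0, 0, 0, 0, 0, 0, 1], [0, 0, 0, 0, 0, -0.02, 1]]]}}

```text
time_s: 17.15
eef_pos: [0.5722, -0.0544, 0.068]
ee_rot: [-0.655, 0.261, -0.269, 0.656]
force: [0.1, 0.4, -0.2]
gripper_width: 0.0004
```

{"api": "drive_tool", "payload": {"plan": [[[0, 0, 0, 0, -0.045, 0, 1], [0, 0, 0, 0, -0.045, 0, 1], [0, 0, 0, 0.045, -0.02, 0, 1], [0, 0, 0, 0.045, 0, 0, 1], [0, 0, 0, 0.045, 0, 0, 1]]]}}

```text
time_s: 17.65
eef_pos: [0.6617, -0.1491, 0.1838]
ee_rot: [-0.654, 0.267, -0.27, 0.654]
force: [0.6, -0.2, 0.4]
gripper_width: 0.0003
```

{"api": "drive_tool", "payload": {"plan": [[[0, 0, 0, 0.045, 0, 0, 1], [0, 0, 0, 0.045, 0, 0, 1], [0, 0, 0, 0, 0, 0, 1], [0, 0, 0, 0, 0, 0, 1]]]}}

```text
time_s: 18.05
eef_pos: [0.7282, -0.2212, 0.1836]
ee_rot: [0.652, -0.271, 0.275, -0.652]
force: [0.4, 0.5, 0.2]
gripper_width: 0.0004
```

```bash
python3 - <<'E'
from h import *
goto([.398,-.072,.06],-1.4)
d=eyes.get_image("side"); cv2.imwrite("pics/s21.png",cv2.resize(d["img"][180:340,220:420,::-1],None,fx=3.7,fy=3.7,interpolation=2))
d=eyes.get_image("top"); cv2.imwrite("pics/t21.png",d["img"][150:350,200:450,::-1].repeat(3,0).repeat(3,1))
E
python3 ck.py
```

```text
t 18.05 pos [ 0.7282 -0.2212  0.1836] jig [-0.0111 -0.3626] toolx yaw -0.793 toolz yaw 0.778 toolshift [-0.3386  0.1216 -0.1309] F [0.4 0.5 0.2] w 0.0004
rotvec [-0.003  0.607 -0.001] after-turn shift [-0.2038  0.122  -0.3003] tilt [ 0.005 -0.002 -1.   ] q6 -1.18
[[-0.0009 -0.0009]
 [-0.002  -0.112 ]
 [-0.1556 -0.1108]
 [-0.1544 -0.0008]] ctr [-0.0782 -0.0561]
0.1535 -0.001
0.1111 -1.581
0.1536 3.134
0.11 1.56
```

View pics/s21.png

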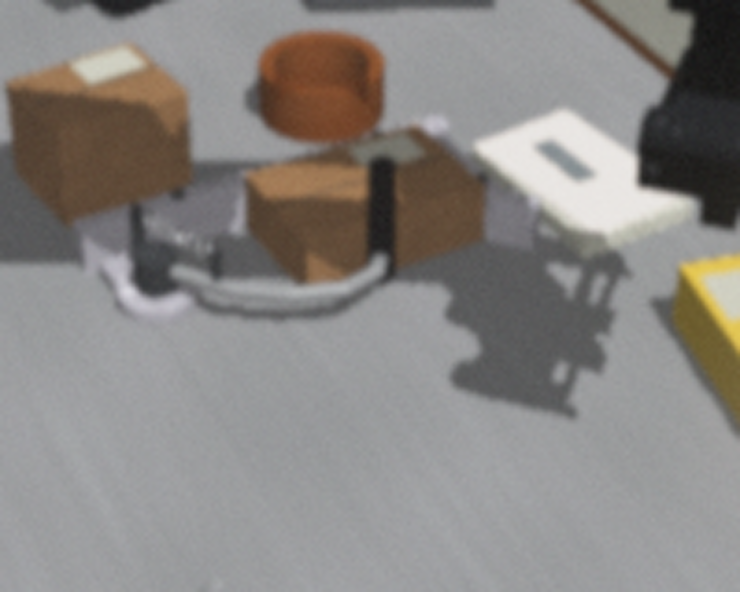

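View pics/t21.png

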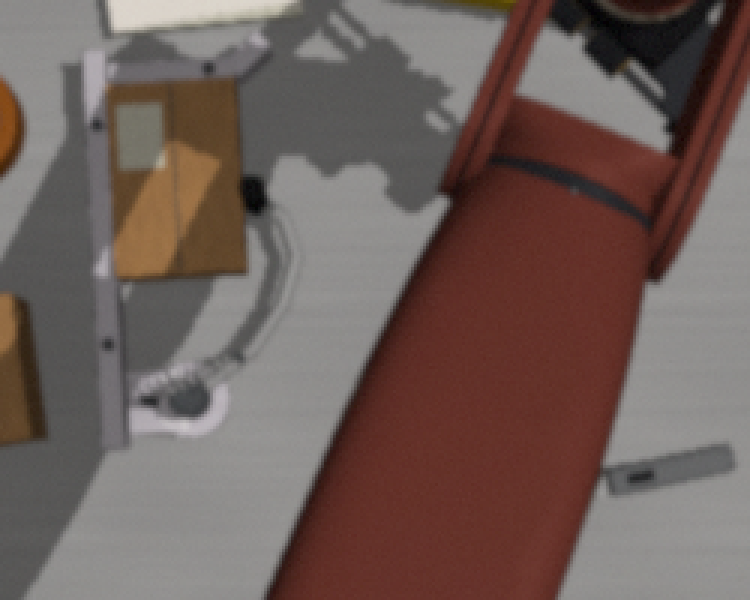

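```bash
python3 -c "
from rig import robot
print(robot.observe()['qvel'].round(3)); print(robot.finish_job())"
```

```text
[ 0.012 -0.017  0.004  0.002 -0.    -0.004]
the job is handed in; nothing more can be done
None
```

The carton is clamped in the corner of the jig, and I handed the job in at about 18 s of the 72 s allowed. I did not get a verdict back.

**What I did:**
1. Swung the spring arm back past its dead point; the pictures show it stayed fully open by itself.
2. Pushed the carton's end to move it along and partly square it. Then I pushed its long side flat onto the long fence (about 21 N at contact) and its end against the end stop (about 15 N).
3. Flipped the arm back past its dead point, so that its post sprang onto the carton, and moved the robot clear.

**What the last checks showed:**
- **Seated, arm still open:** the carton centre measured at jig (-78, -51) mm, with its edges within about 2 mm of both fences and square within about 0.01 rad.
- **After clamping:** the edges at the fence and stop were unchanged within about 2 mm, and the post was against the outer long side. I judged the post's contact by eye and did not measure the arm's angle.
- **One reading disagreed:** the automatic centre estimate after clamping gave y = -56 mm, just outside the -55 mm limit. The box it fitted was 110 mm wide, so I think it took in the post. By eye, the carton's outer edge had not moved in the picture, so I did not act on it.
- **Other things on the counter:** I did not touch them, and none had visibly moved in the views I had. I did not measure their positions.

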